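# Walk the thinner tin out from under the tinting head

## Robot

A 6-joint arm with a two-finger parallel gripper is mounted at the origin on the work surface. World frame = base frame: x ahead of the robot, y to its left, z up, the work surface at z = 0. Lengths are in m, angles in rad, forces in N, time in s.
With the tool pointing down it reaches from about 0.3 to 0.875 m from the base axis. Payload 6.4 kg.
Tool frame: the origin (TCP) lies at the centre of the arm's flange, where the gripper is bolted on; the fingertips stand 173 mm ahead of it and the grasp point (between the pads) lies ctrl.grip_point_offset ahead of it (ctrl.grip_point_offset is the distance from the TCP to the grasp point, in m); z points along the fingers, y is the direction in which the jaws open and shut (so a half turn about z gives the same grasp; the last joint's range is limited). The gripper opens to 85 mm and grips with 20 to 120 N. Pads are 22 mm wide; open, the fingers measure 114 mm over their backs; the gripper's body (76 mm by 85 mm) begins 54 mm behind the grasp point. The pads swing forward as they close: fully open they stand 13 mm farther back than shut.
Start: joints at [1.11, 0.181, 1.607, -0, 1.354, -0.206], TCP at [0.145, 0.556, 0.405] pointing down, gripper open.
Joint ranges: [-2.99, 2.99], [-0.89, 2.07], [0.3, 2.58], [-1.14, 4.28], [0, 2.63], [-3.12, 3.12]. Speed limits (rad/s): [2.57, 2.57, 3.01, 3.14, 3.14, 3.14].

## Interface

Orientations are given as a unit quaternion [w, x, y, z].
In Python, from bench import ctrl, cams, boxes_of, landmark_of gives the robot as it stands.
- The arm moves only by the shell command python3 -m handwheel 'ROWS'. ROWS is JSON, a list of rows, each an object with "offset": the shift along the tool's x, y, z in m, a list of three; "spin": the turn about the tool's z in degrees; "grip": the opening, from 0 (shut) to 1 (fully open). A call has 1 to 20 rows; each row is the pose to reach, as a shift and turn from the pose commanded when the call began, along the tool's axes at that moment; what a row does not reach only later rows make up. A row lasts 1/8 s, in which the tool goes at most 62.5 mm and 10.7 degrees, less where a joint would pass 70% of its speed; a pose out of reach is approached as far as the arm can. A call with a gripper value outside its range is refused whole. The fingers move at their own pace and stop on an object; the grip force is fixed at half the most. Time passes only in rows, so rows that repeat a pose let the fingers close. It gives the time, the measured TCP pose, the force and the opening at its end, in the units of the state.
- ctrl.get_obs(): the state, without advancing time (a new reading comes with each control period).
- cams.camera(name): name is "scene" or "side" or "wrist"; returns a dict with "color" (480x640x3 uint8, red, green, blue), "camera_matrix" (3x3 intrinsics, pixels), "view" (4x4, takes a point from world to camera coordinates); the wrist camera has in their place "tool_from_camera" (4x4, takes a point from camera to tool coordinates, whose origin is the TCP and whose axes are the flange's). Camera axes: x right, y up, looking along -z (the intrinsics and any distortion apply to the point x, -y, -z); pixel columns grow to the right and rows downward; lengths in m; the calibration is good to about 2 mm. A picture is of the moment at which its call begins: read the wrist's pose just before it. There is no depth.
- ctrl.hand_in(): hands the job in, once; it reports no verdict.
Trained networks look in a picture, given as the dict that the camera call returned (one of the last four; its "shot" number tells which), for a name from the list of things; names that differ only in an ending like _2 or _b are one class to them, and where a whole thing is asked for, a point or a joint stands for the part that bears it (a point fixed in the world has none). Each returns a list of dicts, best first, with "confidence" (0 to 1); they miss things now and then, are a little off and sometimes report something else, mostly with a low value. They report only what shows in the picture. A call takes as long as a camera call.
- boxes_of(picture, thing): "uv" ([column, row] in pixels, amid what is visible of it).
- landmark_of(picture, thing): "uv" ([column, row] in pixels: a listed point, or the origin of a listed thing).
The state is a dict: "time_s": time; "q": joint angles; "dq": joint speeds; "joint_efforts": joint torques, N m; "eef_pos": TCP position; "eef_rot": TCP orientation; "wrist_force": force on the tool from outside, world axes, zero at the start; "torque": the same for the moment, N m; "opening": opening from 0.0 (shut) to 1.0 (fully open).
Only numpy, scipy, OpenCV 4.12 (cv2) and the standard library are available. Lean on these libraries where they do the work, as an engineer would, in place of code of your own. Each camera call takes 0.05 s, during which the arm holds its last target.

## Task

A tall blue tin stands with its spout end under the low head of the tinting machine, too close to lift out: walk it to the green-edged place printed on the bench, on its bottom edges. Tip it so that the spout end rises and swing that end out sideways with the plain end staying where it stands, set it down, then raise the plain end and swing it round to its end of the place with the spout end on the bench, set it down, and finally raise the spout end again and swing it in. Leave the tin upright inside the printed outline, spout over the black dot; never lift it clear of the bench, do not bump the machine, and leave the colour-card box and the two spray cans alone.

Things in the scene. Friction and masses are not known exactly. Their poses are not given: they have to be found in the camera images.
- tin_center (a point): centre (half-way up) of the loose flat tin: 120 mm long (own x), 56 mm thick (own y, the way to grip it), 165 mm tall (own z, up), blue with a yellow band, 0.55 to 0.9 kg, rigid flat sides. +x points to its spout end (a round spout 32 mm across and 7 mm high on top, 35 mm from the middle), -x to its plain end, which at the start points roughly to the robot. The bottom is 82.5 mm below.
- tin_foot (a point): middle of the tin's underside; axes as the tin's
- spout_foot (a point): middle of the tin's bottom edge at the spout end (60 mm from the middle, along +x); height 0 when it stands; axes as the tin's
- plain_foot (a point): middle of the tin's bottom edge at the plain end (60 mm from the middle, along -x); height 0 when it stands; axes as the tin's
- machine: grey and white tinting machine, fixed. Origin on the bench straight below the nozzle; x points from the front to the back. Its head is a white box 44 mm wide (y -22 to 22 mm), from x = -57 mm to 75 mm, underside 205 mm and top 290 mm above the bench: it leaves only about 30 to 45 mm of the tin's plain end free from above, so the gripper must lean back towards the robot. Its column is 90 mm wide, x = 75 to 175 mm, 300 mm high, with three colour pots 35 mm high on top.
- head_front (a point): middle of the lower front edge of the machine's head, 205 mm above the bench
- place: the place for the tin, printed flat on the bench (no height): green border 150 x 86 mm around a white field 124 x 60 mm, to the left or right of the machine. Origin at its centre; its x axis points to the end with the black dot, where the tin's spout end belongs
- place_spout (a point): where the bottom edge of the tin's spout end belongs, 60 mm from the centre of the place
- place_plain (a point): where the bottom edge of the tin's plain end belongs, 60 mm from the centre of the place
- cards: loose cardboard box of colour cards, 90 x 60 x 35 mm high, on the other side of the machine from the place; origin at the centre of its underside. Leave alone
- spray_red: standing spray can, red cap, 62 mm across, 177 mm high; origin at the centre of its underside. Leave alone
- spray_blue: standing spray can, blue cap, 62 mm across, 177 mm high; origin at the centre of its underside. Leave alone

How it is judged:
On the way, in this order (a step that is already met when the one before it is completed fails the run):
1. the spout end is raised (over 10 mm) and swung out by more than 50 mm, the plain end still on the bench within 25 mm of where it stood (height (world z) of spout_foot above 0.01 m and distance of spout_foot from where it was at the start of the episode above 0.05 m and height (world z) of plain_foot below 0.006 m and distance of plain_foot from where it was at the start of the episode below 0.025 m), for 0.1 s.
2. the plain end is raised (over 10 mm) and swung to within 40 mm of its end of the place, the spout end on the bench (height (world z) of plain_foot above 0.01 m and horizontal distance between plain_foot and place_plain below 0.04 m and height (world z) of spout_foot below 0.006 m), for 0.1 s.
3. the spout end is raised (over 10 mm) and within 40 mm of its end of the place, the plain end on the bench (height (world z) of spout_foot above 0.01 m and horizontal distance between spout_foot and place_spout below 0.04 m and height (world z) of plain_foot below 0.006 m), for 0.1 s.
At the end, for the whole second after the job is handed in: both ends of the tin's foot stand within 22 mm of their ends of the place (spout end at the black dot), the tin upright on the bench (within 0.05 rad, no more than 4 mm up) and at rest (horizontal distance between spout_foot and place_spout below 0.022 m and horizontal distance between plain_foot and place_plain below 0.022 m and angle between tin_center's own z axis and vertical below 0.05 rad and height (world z) of tin_foot below 0.004 m and linear speed of tin below 0.01 m/s); the robot touches nothing.
It fails at once if the tin is lifted clear of the bench (both ends more than 8 mm up) (height (world z) of each of spout_foot, plain_foot above 0.008 m).
It fails at once if the machine is bumped with more than 10 N (contact force between anything else and machine above 10 N).
It fails at once if the colour-card box is moved more than 20 mm (distance of cards from where it was at the start of the episode above 0.02 m).
It fails at once if the red-capped spray can is moved more than 20 mm (distance of spray_red from where it was at the start of the episode above 0.02 m).
It fails at once if the blue-capped spray can is moved more than 20 mm (distance of spray_blue from where it was at the start of the episode above 0.02 m).
It also fails if it takes over 72 s, if anything falls off the work surface, if the arm or the gripper's body presses on something with over 40 N, if the wrist force passes 120 N, or if a joint passes its speed limit or range.

## Working session

There is one attempt and no reset: what is moved stays moved. The work goes in short steps, Python scripts to look and compute and a shell command to move; the robot and the scene stay as the last step left them, time stands still between calls to the robot, and variables do not carry over. Pictures are saved under pics/ and viewed, and the job is handed in when it is done.

```bash
ls -la; mkdir -p pics; python3 - <<'E'
from bench import ctrl, cams, boxes_of, landmark_of
import cv2,numpy as np
print(ctrl.grip_point_offset); o=ctrl.get_obs(); print(o)
for n in ["scene","side","wrist"]:
    p=cams.camera(n); cv2.imwrite(f"pics/{n}0.png",p["color"][:,:,::-1])
    print(n,[ (k,np.round(v,3).tolist()) for k,v in p.items() if k!="color"])
    for t in ["tin_center","tin_foot","spout_foot","plain_foot","machine","head_front","place","place_spout","place_plain","cards","spray_red","spray_blue"]:
        print(t,[(np.round(d["uv"],1).tolist(),round(d["confidence"],2)) for d in landmark_of(p,t)[:2]])
E
```

```text
total 12
drwxr-xr-x  3 agent agent 4096 Dec  7 15:42 .
drwxr-xr-x 23 root  root  4096 Dec  7 15:42 ..
drwxr-xr-x  2 agent agent 4096 Dec  7 15:42 pics
0.1547
{'time_s': 0.0, 'q': array([ 1.10968583e+00,  1.81580398e-01,  1.60807828e+00,  3.45722665e-05,
        1.35377233e+00, -2.06299815e-01]), 'dq': array([-0.00127352,  0.00036607,  0.00049957, -0.00090315, -0.00052405,
       -0.00072468]), 'joint_efforts': array([-1.41374057e-03, -4.44855416e+01, -3.51342916e+01, -1.52565713e-04,
        8.80521286e-03,  5.57833800e-05]), 'eef_pos': array([0.14479136, 0.55619297, 0.40372777]), 'eef_rot': array([-3.17018513e-04,  1.27064596e-01,  9.91894018e-01, -8.62941436e-04]), 'wrist_force': array([-0.21694538, -0.09165886,  0.00159579]), 'torque': array([ 0.01514973,  0.00938729, -0.02504027]), 'opening': 1.0014930138771618}
scene [('camera_matrix', [[498.972, 0.0, 324.933], [0.0, 498.972, 249.723], [0.0, 0.0, 1.0]]), ('view', [[0.983, 0.181, 0.013, -0.6], [-0.161, 0.838, 0.522, 0.008], [0.083, -0.516, 0.853, -1.068], [0.0, 0.0, 0.0, 1.0]]), ('shot', 1)]
tin_center [([327.5, 252.6], 0.85)]
ti
[... 769 characters left out ...]
]
plain_foot [([335.5, 296.9], 0.8)]
machine []
head_front [([314.3, 255.3], 0.6)]
place [([382.6, 241.2], 0.59), ([311.1, 280.3], 0.26)]
place_spout [([359.8, 221.3], 0.76)]
place_plain [([409.5, 256.7], 0.84)]
cards [([293.1, 366.9], 0.64)]
spray_red [([207.7, 322.5], 0.7)]
spray_blue [([317.7, 190.4], 0.84)]
wrist [('camera_matrix', [[416.981, 0.0, 318.808], [0.0, 416.981, 241.964], [0.0, 0.0, 1.0]]), ('tool_from_camera', [[-0.0, 0.966, 0.259, 0.065], [1.0, 0.0, 0.0, 0.0], [0.0, 0.259, -0.966, 0.031], [0.0, 0.0, 0.0, 1.0]]), ('shot', 3)]
tin_center []
tin_foot []
spout_foot []
plain_foot []
machine []
head_front []
place []
place_spout []
place_plain []
cards []
spray_red []
spray_blue []
```

View pics/scene0.png

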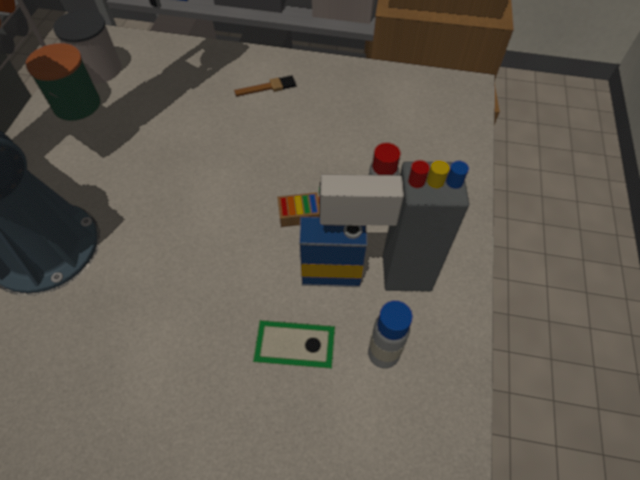

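View pics/side0.png

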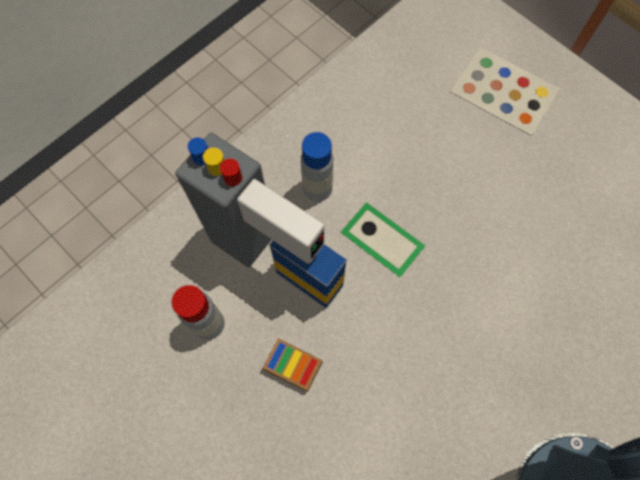

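View pics/wrist0.png

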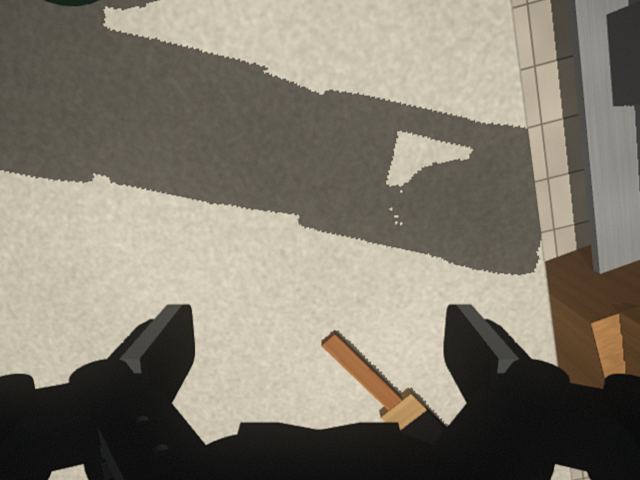

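```bash
cat > h.py <<'E'
import numpy as np,cv2
def ray(p,uv):
    K=p["camera_matrix"];V=np.array(p["view"])
    d=np.array([(uv[0]-K[0][2])/K[0][0],-(uv[1]-K[1][2])/K[1][1],-1.])
    R=V[:3,:3];c=-R.T@V[:3,3]
    return c,R.T@d
def onz(p,uv,z):
    c,d=ray(p,uv);return (c+d*(z-c[2])/d[2])
def proj(p,X):
    X=np.atleast_2d(X);V=np.array(p["view"]);K=p["camera_matrix"]
    q=X@V[:3,:3].T+V[:3,3]
    return np.c_[K[0][0]*q[:,0]/-q[:,2]+K[0][2],K[1][1]*-q[:,1]/-q[:,2]+K[1][2]]
def tinpts(x,y,yaw,L=.12,W=.056,H=.165):
    c,s=np.cos(yaw),np.sin(yaw)
    return np.array([[x+c*a-s*b,y+s*a+c*b,z] for z in(0,H) for a,b in((-L/2,-W/2),(L/2,-W/2),(L/2,W/2),(-L/2,W/2))])
E
python3 - <<'E'
from bench import ctrl, cams, boxes_of, landmark_of
from h import *
import pickle
P={}
for n in ["scene","side"]:
    p=cams.camera(n); P[n]=p
    x0,y0={"scene":(240,130),"side":(160,120)}[n]
    cv2.imwrite(f"pics/{n}_z.png",cv2.resize(p["color"][y0:y0+250,x0:x0+ (270)],None,fx=2.9,fy=2.4 if 0 else 2.4)[:,:,::-1])
    for t in ["tin_center","tin_foot","spout_foot","plain_foot","head_front","place","place_spout","place_plain","cards","spray_red","spray_blue"]:
        z={"tin_center":.0825,"head_front":.205}.get(t,0)
        print(n,t,[(np.round(onz(p,d["uv"],z)[:2],4).tolist(),round(d["confidence"],2)) for d in landmark_of(p,t)[:2]])
pickle.dump(P,open("P0.pkl","wb"))
E
```

```text
scene tin_center [([0.5295, 0.1265], 0.58), ([0.6124, 0.0484], 0.56)]
scene tin_foot [([0.6158, 0.0488], 0.65)]
scene spout_foot [([0.6695, 0.0502], 0.89)]
scene plain_foot [([0.5552, 0.0484], 0.71), ([0.6703, 0.0458], 0.33)]
scene head_front [([0.5914, 0.05], 0.65)]
scene place [([0.5687, -0.1212], 0.79)]
scene place_spout [([0.6258, -0.1047], 0.89)]
scene place_plain [([0.5108, -0.1249], 0.93), ([0.5511, 0.0401], 0.23)]
scene cards [([0.5155, 0.1883], 0.66)]
scene spray_red []
scene spray_blue [([0.7427, -0.1054], 0.55)]
side tin_center [([0.6256, 0.043], 0.85)]
side tin_foot [([0.6169, 0.0502], 0.67)]
side spout_foot [([0.6776, 0.0552], 0.75), ([0.7381, -0.0983], 0.68)]
side plain_foot [([0.5607, 0.0394], 0.71)]
side head_front [([0.5923, 0.0472], 0.9)]
side place [([0.5734, -0.1106], 0.6), ([0.7409, -0.1008], 0.19)]
side place_spout [([0.6327, -0.1022], 0.72), ([0.6759, 0.0608], 0.43)]
side place_plain [([0.5147, -0.1218], 0.84)]
side cards [([0.5186, 0.1883], 0.8)]
side spray_red [([0.6888, 0.2404], 0.85)]
side spray_blue [([0.7313, -0.0993], 0.8), ([0.5133, 0.1914], 0.25)]
```

View pics/scene_z.png

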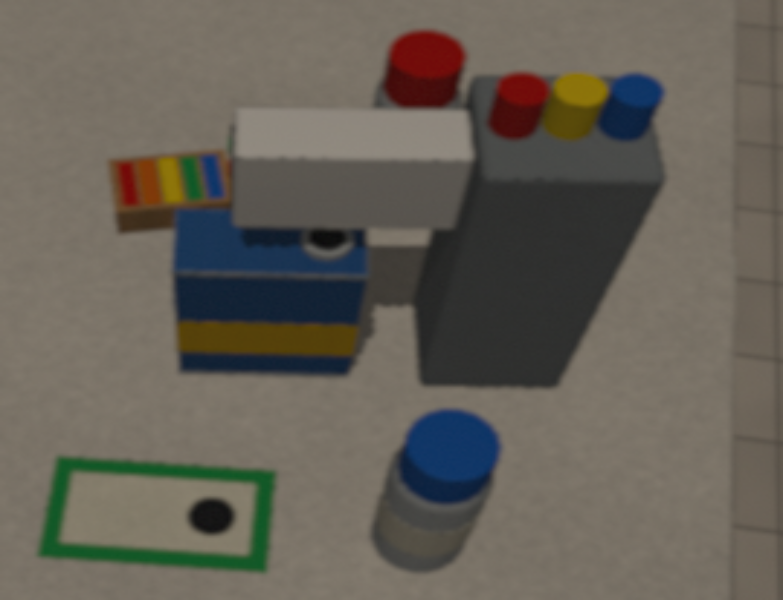

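View pics/side_z.png

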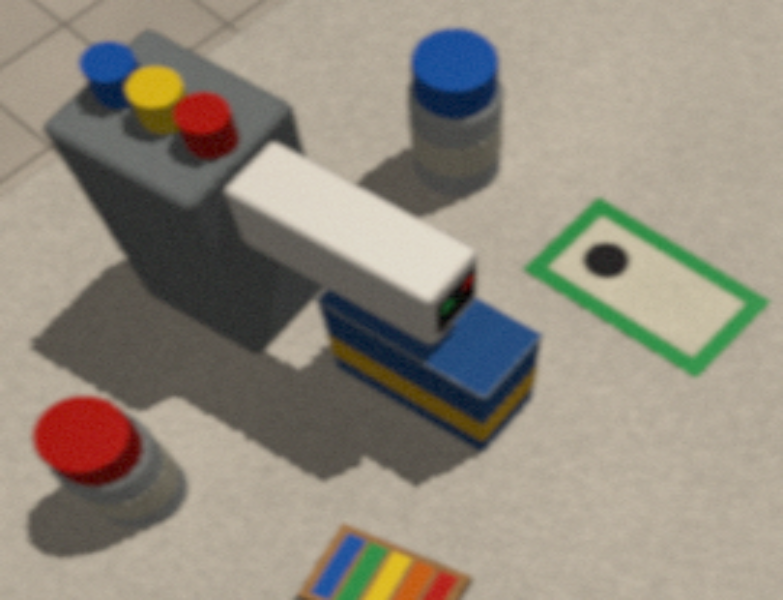

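```bash
cat > fit0.py <<'E'
from h import *
import pickle
from scipy.optimize import least_squares
P=pickle.load(open("P0.pkl","rb"))
f={"scene":lambda a:np.array([240+a[0]/2.9,130+a[1]/2.4]),"side":lambda a:np.array([160+a[0]/2.9,120+a[1]/2.4])}
def fit(pts,obs,x0):
    r=lambda x:np.concatenate([(proj(P[n],pts(*x)[i])-f[n](a))[0] for n,i,a in obs])
    s=least_squares(r,x0,loss="soft_l1");print(np.round(s.x,4),"yawdeg",np.round(np.degrees(s.x[2]),2));print(np.round(r(s.x).reshape(-1,2),1).tolist());return s.x
# idx 0 plain-y,1 spout-y,2 spout+y,3 plain+y, +4 top
tin=[("scene",4,(175,274)),("scene",5,(367,277)),("scene",7,(176,213)),("scene",0,(181,372)),("scene",1,(350,374)),
("side",4,(540,337)),("side",7,(488,398)),("side",3,(484,448)),("side",6,(322,297)),("side",2,(338,365))]
t=fit(tinpts,tin,[.617,.048,.05])
pl=[("scene",3,(57,458)),("scene",2,(275,472)),("scene",1,(266,571)),("scene",0,(40,554)),("side",2,(600,198)),("side",1,(768,302)) if 0 else ("side",0,(768,302)),("side",3,(695,376)),("side",2,(526,268))]
pl[4]=("side",1,(600,198))
q=fit(lambda x,y,w:tinpts(x,y,w,.15,.086,0.),pl,[.57,-.115,.1])
# head: local x -57..75, y+-22, z 205..290
def head(x,y,w):
    c,s=np.cos(w),np.sin(w)
    return np.array([[x+c*a-s*b,y+s*a+c*b,z] for z in(.205,.29) for a,b in((-.057,-.022),(.075,-.022),(.075,.022),(-.057,.022))])
hd=[("scene",0,(233,225)),("scene",4,(234,158)),("scene",7,(237,108)),("scene",5,(474,160)),("scene",1,(458,228)),("side",7,(432,302)),("side",4,(475,255)),("side",3,(436,342)),("side",0,(473,292)),("side",5,(278,143)),("side",6,(226,190))]
m=fit(head,hd,[.65,.05,.05])
c,s=np.cos(m[2]),np.sin(m[2])
print("head_front",m[0]-.057*c,m[1]-.057*s)
for nm,a in(("plain",-.06),("spout",.06)):
    for k,X in(("tin",t),("place",q)): print(k,nm,np.round([X[0]+a*np.cos(X[2]),X[1]+a*np.sin(X[2])],4))
# plain end in machine frame
for a in(-.06,.06):
    d=np.array([t[0]+a*np.cos(t[2])-m[0],t[1]+a*np.sin(t[2])-m[1]]);print("in machine",c*d[0]+s*d[1],-s*d[0]+c*d[1])
E
python3 fit0.py
```

```text
[0.6152 0.0456 0.1556] yawdeg 8.91
[[-0.8, -1.0], [0.6, -0.3], [0.5, -1.4], [-0.4, 1.0], [-0.4, 1.9], [1.2, -2.3], [-0.5, -1.5], [0.0, 1.4], [-1.3, 0.2], [0.5, 0.7]]
[ 0.572  -0.1154  0.0926] yawdeg 5.31
[[0.1, -1.4], [0.6, -0.6], [0.1, 0.8], [-1.2, 0.6], [-0.4, -1.0], [1.1, -0.3], [0.3, 0.9], [-1.3, 0.1]]
[0.6467 0.0573 0.1804] yawdeg 10.34
[[0.1, 2.1], [0.1, -0.4], [-0.8, -1.3], [1.2, -0.5], [-0.7, 1.5], [0.0, 0.4], [2.4, -3.3], [-0.2, 1.9], [2.7, 1.2], [-2.0, -2.6], [-1.8, -0.3]]
head_front 0.5906283520644424 0.04709247472545924
tin plain [0.5559 0.0363]
place plain [ 0.5123 -0.121 ]
tin spout [0.6744 0.0549]
place spout [ 0.6318 -0.1099]
in machine -0.0931156354488029 -0.004352309179031871
in machine 0.026847331179856177 -0.007333355581090901
```

```bash
python3 -m handwheel '[{"offset":[-0.045,-0.038,0],"spin":-2,"grip":1},{"offset":[-0.09,-0.076,0],"spin":-4,"grip":1},{"offset":[-0.135,-0.114,0],"spin":-6,"grip":1},{"offset":[-0.18,-0.152,0],"spin":-8,"grip":1},{"offset":[-0.225,-0.19,0],"spin":-10,"grip":1},{"offset":[-0.27,-0.228,0],"spin":-12,"grip":1},{"offset":[-0.315,-0.266,0],"spin":-15,"grip":1},{"offset":[-0.36,-0.304,0],"spin":-18,"grip":1},{"offset":[-0.405,-0.342,0],"spin":-20,"grip":1},{"offset":[-0.45,-0.38,0],"spin":-22,"grip":1},{"offset":[-0.48,-0.405,0],"spin":-23.5,"grip":1},{"offset":[-0.492,-0.416,0],"spin":-23.5,"grip":1},{"offset":[-0.492,-0.416,0],"spin":-23.5,"grip":1},{"offset":[-0.492,-0.416,0],"spin":-23.5,"grip":1}]'
cat > look.py <<'E'
import sys
from bench import ctrl, cams
from h import *
import pickle
tag=sys.argv[1]; P={}
o=ctrl.get_obs();P["obs"]=o
print(np.round(o["time_s"],2),"pos",np.round(o["eef_pos"],4),"yaw tool x",np.round(np.degrees(2*np.arctan2(o["eef_rot"][2],o["eef_rot"][1])),2),"F",np.round(o["wrist_force"],1),"T",np.round(o["torque"],2),"op",round(o["opening"],3))
for n in sys.argv[2:]:
    p=cams.camera(n);P[n]=p;cv2.imwrite(f"pics/{n}_{tag}.png",p["color"][:,:,::-1])
    if n!="wrist":
        x0,y0={"scene":(240,130),"side":(200,150)}[n]
        cv2.imwrite(f"pics/{n}_{tag}_z.png",cv2.resize(p["color"][y0:y0+250,x0:x0+270],None,fx=2.4,fy=2.4,interpolation=cv2.INTER_CUBIC)[:,:,::-1])
pickle.dump(P,open(f"P_{tag}.pkl","wb"))
E
python3 look.py a scene side wrist
```

```text
time_s: 4.9
eef_pos: [0.5155, 0.031, 0.4046]
eef_rot: [-0.0, -0.078, 0.997, 0.0]
wrist_force: [-0.9, 0.2, 0.0]
opening: 1.001
4.9 pos [0.5155 0.031  0.4046] yaw tool x 188.95 F [-0.9  0.2  0. ] T [0.02 0.06 0.03] op 1.001
```

View pics/scene_a.png

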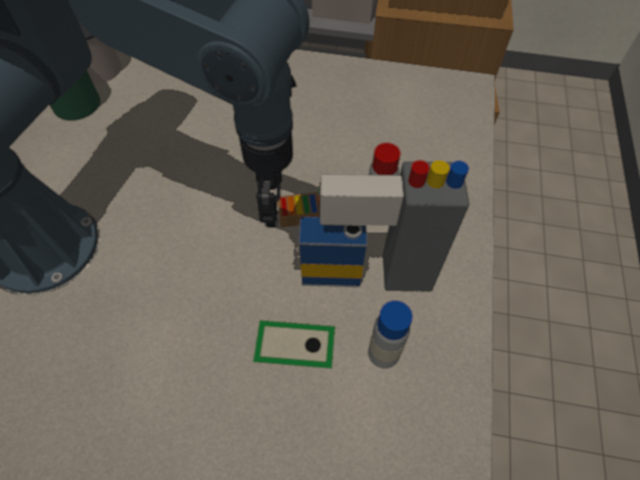

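View pics/side_a.png

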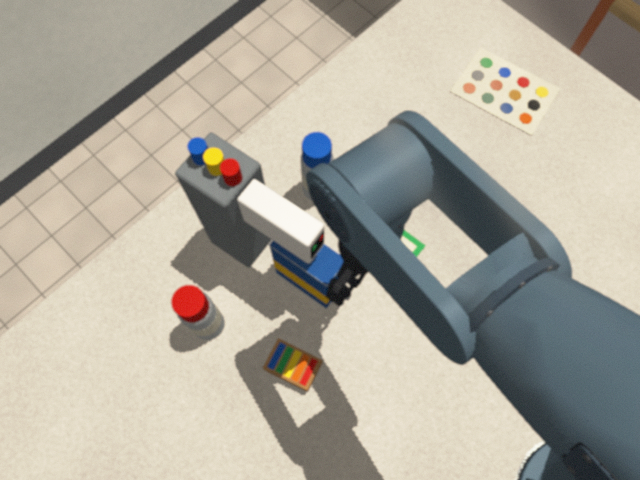

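View pics/wrist_a.png

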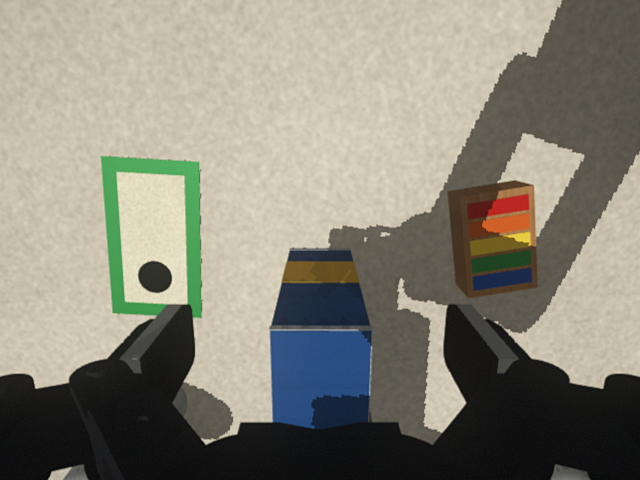

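```bash
cat >> h.py <<'E'
def R_tool(q):
    from scipy.spatial.transform import Rotation as Ro
    return Ro.from_quat([q[1],q[2],q[3],q[0]]).as_matrix()
def wz(P,uv,z):
    p=P["wrist"];o=P["obs"];K=p["camera_matrix"];T=np.array(p["tool_from_camera"])
    d=np.array([(uv[0]-K[0][2])/K[0][0],-(uv[1]-K[1][2])/K[1][1],-1.])
    R=R_tool(o["eef_rot"]);c=R@T[:3,3]+o["eef_pos"];d=R@T[:3,:3]@d
    return c+d*(z-c[2])/d[2]
E
python3 - <<'E'
from h import *;import pickle
P=pickle.load(open("P_a.pkl","rb"))
a,b=wz(P,(272,327),.165),wz(P,(371,326.5),.165);print(a,b,(a+b)/2,np.linalg.norm(a-b))
a,b=wz(P,(290,249),0),wz(P,(351,249),0);print(a,b,(a+b)/2,np.linalg.norm(a-b))
for uv in((101.5,157),(200,162),(201,317),(113,312)):print(wz(P,uv,0))
o=P["obs"]
im=cv2.imread("pics/scene_a.png")[100:250,200:420];cv2.imwrite("pics/sz.png",cv2.resize(im,None,fx=3.6,fy=3.6,interpolation=cv2.INTER_CUBIC))
# project gripper body box hypotheses
p=P["scene"];R=R_tool(o["eef_rot"])
for hx in(.038,.0425):
  pts=np.array([[sx*hx,sy*(.0805-hx),z] for z in(.0,.1007) for sx in(-1,1) for sy in(-1,1)])
  print(np.round(((proj(p,pts@R.T+o["eef_pos"])-[200,100])*3.6),0).tolist())
E
```

```text
[0.55800033 0.01213477 0.165     ] [0.54929328 0.06566439 0.165     ] [0.5536468  0.03889958 0.165     ] 0.05423313614760744
[0.56088416 0.01143066 0.        ] [0.55206466 0.06758408 0.        ] [0.55647441 0.03950737 0.        ] 0.05684180222104757
[ 0.50325043 -0.16391665  0.        ]
[ 0.49413139 -0.07798954  0.        ]
[ 0.64260671 -0.06476363  0.        ]
[ 0.65058288 -0.14961893  0.        ]
[[330.0, 205.0], [343.0, 44.0], [128.0, 199.0], [153.0, 39.0], [341.0, 367.0], [351.0, 215.0], [161.0, 362.0], [182.0, 210.0]]
[[343.0, 196.0], [354.0, 53.0], [117.0, 190.0], [141.0, 47.0], [352.0, 359.0], [361.0, 223.0], [152.0, 353.0], [171.0, 217.0]]
```

View pics/sz.png

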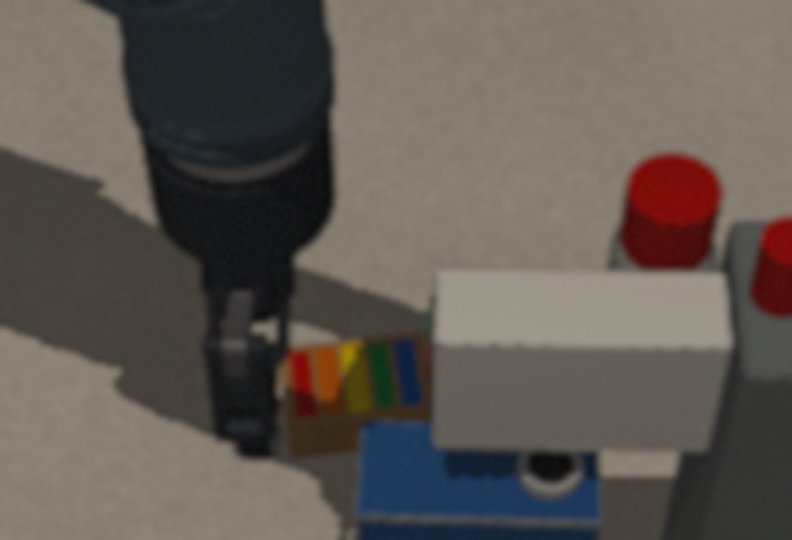

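```bash
python3 -m handwheel '[{"offset":[0,0.001,0.03],"spin":0,"grip":1},{"offset":[0,0.001,0.06],"spin":0,"grip":1},{"offset":[0,0.001,0.085],"spin":0,"grip":1},{"offset":[0,0.001,0.1],"spin":0,"grip":1},{"offset":[-0.01,0.001,0.1],"spin":0,"grip":1},{"offset":[-0.02,0.001,0.1],"spin":0,"grip":1},{"offset":[-0.027,0.001,0.1],"spin":0,"grip":1},{"offset":[-0.032,0.001,0.1],"spin":0,"grip":1},{"offset":[-0.034,0.001,0.1],"spin":0,"grip":1},{"offset":[-0.034,0.001,0.1],"spin":0,"grip":1}]'
python3 look.py b scene side wrist
```

```text
time_s: 6.3
eef_pos: [0.5496, 0.0361, 0.3047]
eef_rot: [-0.0, -0.078, 0.997, -0.0]
wrist_force: [-0.5, 0.4, -0.5]
opening: 1.001
6.3 pos [0.5496 0.0361 0.3047] yaw tool x 188.9 F [-0.5  0.4 -0.5] T [-0.03  0.01  0.08] op 1.001
```

View pics/scene_b_z.png

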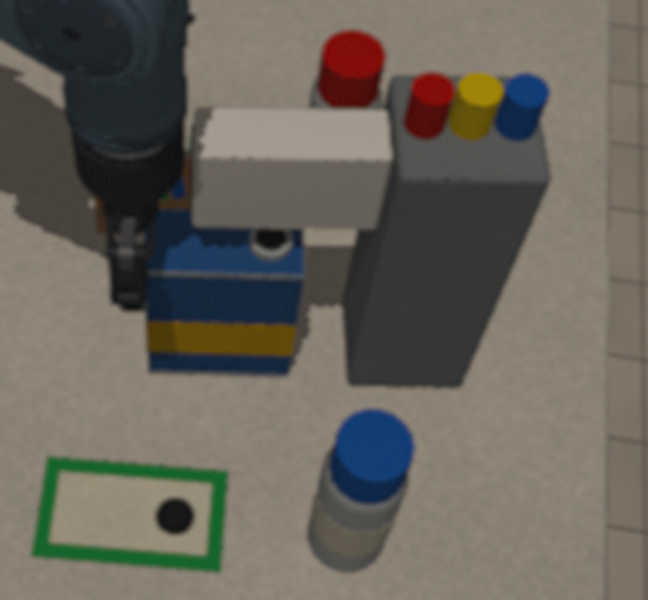

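View pics/wrist_b.png

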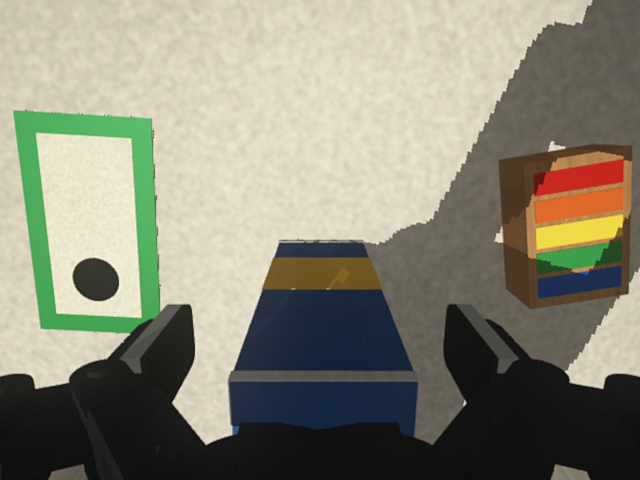

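View pics/side_b_z.png

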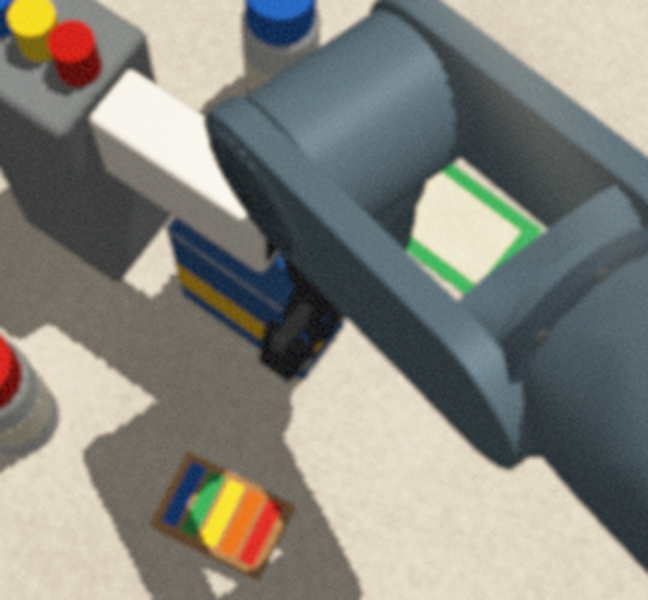

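```bash
python3 - <<'E'
from h import *;import pickle
P=pickle.load(open("P_b.pkl","rb"));o=P["obs"];R=R_tool(o["eef_rot"])
for r in (371,378,382):
  a,b=wz(P,(230,r),.165),wz(P,(418,r),.165);m=(a+b)/2;print(m,np.linalg.norm(a-b),R.T@(m-o["eef_pos"]))
a,b=wz(P,(279,241),0),wz(P,(364,241),0);m=(a+b)/2;print(m,np.linalg.norm(a-b),R.T@(m-o["eef_pos"]))
E
```

```text
[0.5527669  0.03843314 0.165     ] 0.05536003103232921 [-0.00346375  0.00180786  0.13969428]
[0.55507655 0.03880159 0.165     ] 0.05563323321101891 [-0.00580259  0.00181456  0.13969404]
[0.55640661 0.03901377 0.165     ] 0.05579056284425567 [-0.00714946  0.00181842  0.13969391]
[0.55691916 0.03933863 0.        ] 0.057739948656546775 [-0.0077229   0.00206014  0.30469385]
```

```bash
python3 -m handwheel '[{"offset":[-0.001,0.0015,0],"spin":0,"grip":1},{"offset":[-0.002,0.0015,0],"spin":0,"grip":1},{"offset":[-0.002,0.0015,0],"spin":0,"grip":0.7},{"offset":[-0.002,0.0015,0],"spin":0,"grip":0.6},{"offset":[-0.002,0.0015,0],"spin":0,"grip":0.6},{"offset":[-0.002,0.0015,0],"spin":0,"grip":0.6},{"offset":[-0.002,0.0015,0],"spin":0,"grip":0.6}]'
python3 look.py c scene wrist
```

```text
time_s: 7.32
eef_pos: [0.5514, 0.0378, 0.305]
eef_rot: [0.0, -0.078, 0.997, -0.0]
wrist_force: [-1.4, -1.3, 6.5]
opening: 0.637
7.32 pos [0.5514 0.0378 0.305 ] yaw tool x 188.9 F [-1.4 -1.3  6.5] T [-0.05  0.4   0.04] op 0.637
```

View pics/scene_c_z.png

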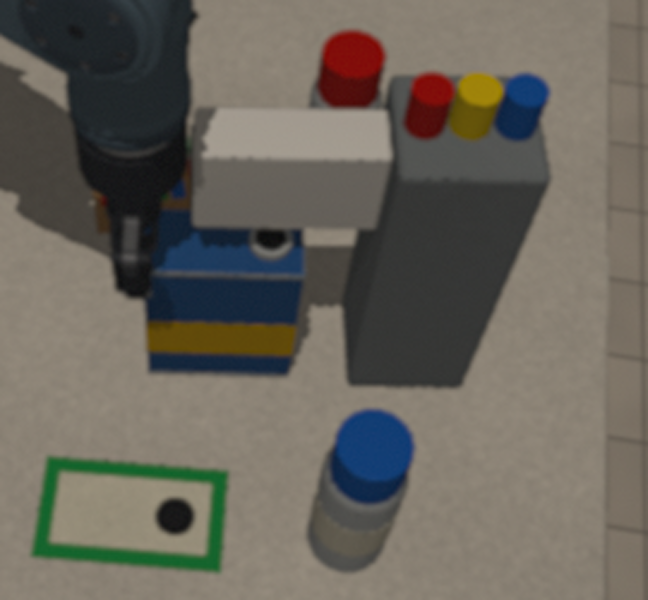

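View pics/wrist_c.png

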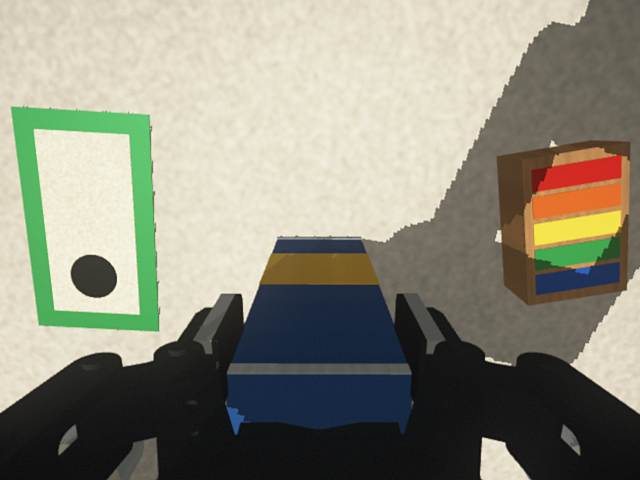

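```bash
python3 -m handwheel '[{"offset":[0.001,0,0.001],"spin":0,"grip":0.5},{"offset":[0.003,0,0.0015],"spin":0,"grip":0.5},{"offset":[0.005,0,0.0015],"spin":0,"grip":0.5},{"offset":[0.007,0,0.002],"spin":0,"grip":0.5},{"offset":[0.009,0,0.002],"spin":0,"grip":0.5},{"offset":[0.009,0,0.002],"spin":0,"grip":0.5}]'
python3 look.py d scene wrist
```

```text
time_s: 8.18
eef_pos: [0.5446, 0.0368, 0.3049]
eef_rot: [0.005, -0.077, 0.997, 0.0]
wrist_force: [6.8, 2.5, 4.7]
opening: 0.641
8.18 pos [0.5446 0.0368 0.3049] yaw tool x 188.87 F [6.8 2.5 4.7] T [ 0.74 -1.48  0.06] op 0.641
```

View pics/scene_d_z.png

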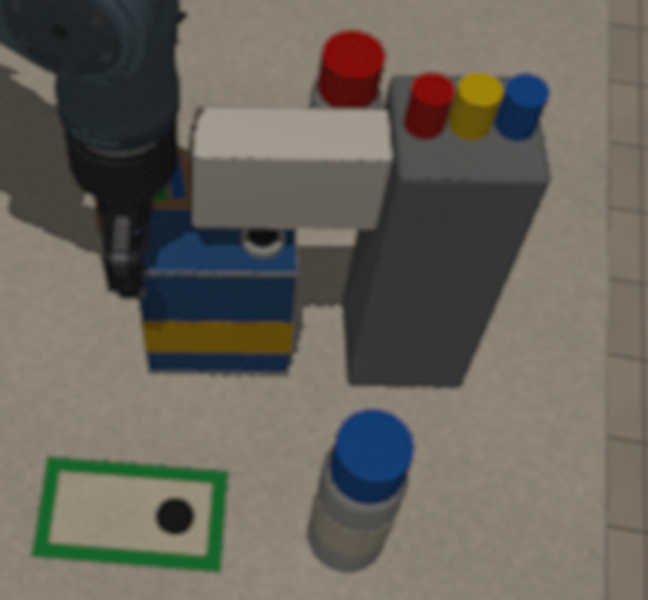

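View pics/wrist_d.png

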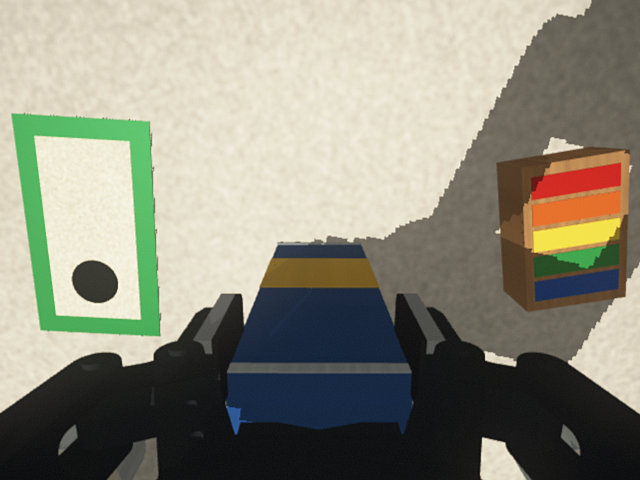

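```bash
python3 -m handwheel '[{"offset":[0.003,0,0],"spin":0,"grip":0.5},{"offset":[0.006,0,0],"spin":0,"grip":0.5},{"offset":[0.009,0,0.0005],"spin":0,"grip":0.5},{"offset":[0.012,0,0.001],"spin":0,"grip":0.5},{"offset":[0.015,0,0.001],"spin":0,"grip":0.5},{"offset":[0.018,0,0.001],"spin":0,"grip":0.5},{"offset":[0.018,0,0.001],"spin":0,"grip":0.5}]'
python3 look.py e scene wrist
```

```text
time_s: 9.15
eef_pos: [0.5267, 0.0336, 0.3037]
eef_rot: [0.004, -0.077, 0.997, -0.0]
wrist_force: [5.5, 1.7, 6.1]
opening: 0.639
9.15 pos [0.5267 0.0336 0.3037] yaw tool x 188.87 F [5.5 1.7 6.1] T [ 0.28 -1.49 -0.07] op 0.639
```

View pics/scene_e_z.png

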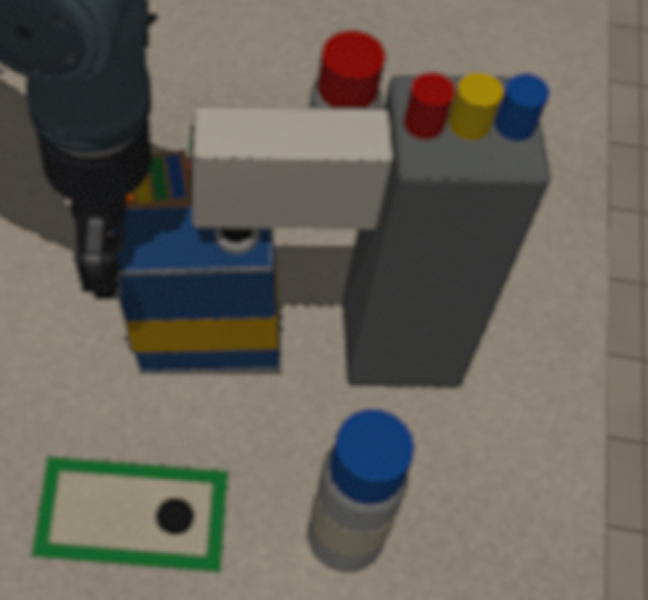

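View pics/wrist_e.png

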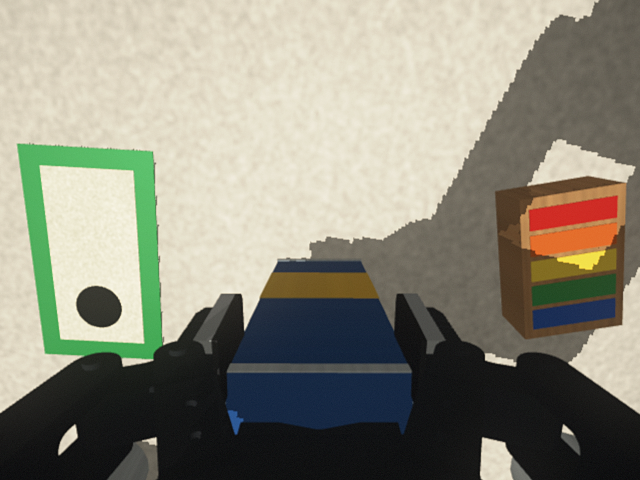

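```bash
cat > tilt.py <<'E'
import sys,pickle
from h import *
# args tag, bottom l u,v r u,v ; top row l r
P=pickle.load(open(f"P_{sys.argv[1]}.pkl","rb"));v=list(map(float,sys.argv[2:]))
f=(wz(P,v[0:2],0)+wz(P,v[2:4],0))/2
t=(wz(P,v[4:6],.164)+wz(P,v[6:8],.164))/2
d=f-t;print("foot",np.round(f,4),"top",np.round(t,4),"tilt deg",np.degrees(np.arctan2(np.hypot(d[0],d[1]),.164)),"dir",np.degrees(np.arctan2(d[1],d[0])))
E
python3 tilt.py b 279 241 364 241 230 378 418 378
python3 tilt.py c 277 238 362 238 230 369 410 369
python3 tilt.py e 277 261 361 261 230 368 410 368
```

```text
foot [0.5569 0.0393 0.    ] top [0.5557 0.0389 0.164 ] tilt deg 0.44483915052561696 dir 19.39417028583024
foot [0.557  0.0393 0.    ] top [0.5549 0.039  0.164 ] tilt deg 0.7288546570408341 dir 9.754528609315141
foot [0.5508 0.0373 0.    ] top [0.5303 0.0346 0.164 ] tilt deg 7.171870791749953 dir 7.394865558133336
```

```bash
cat > clear.py <<'E'
from h import *
import sys
# min distance between head rect points and body rect; args Px Py d yaw0
px,py,d,y0=map(float,sys.argv[1:5])
m=(0.6467,0.0573,0.1804);c,s=np.cos(m[2]),np.sin(m[2])
H=np.array([[a,b] for a in np.linspace(-.057,.075,60) for b in np.linspace(-.022,.022,23)])@np.array([[c,s],[-s,c]])+m[:2]
for ph in range(0,75,6):
    w=np.radians(y0-ph);f=np.array([np.cos(w),np.sin(w)]);l=np.array([-f[1],f[0]])
    G=np.array([px,py])-d*f;r=H-G;a=np.abs(r@f)-.038;b=np.abs(r@l)-.0425
    e=np.hypot(np.maximum(a,0),np.maximum(b,0));e=np.where((a<0)&(b<0),np.maximum(a,b),e)
    print(ph,"clear",round(1e3*e.min(),1),"off",np.round([d*(np.cos(np.radians(ph))-1),d*np.sin(np.radians(ph))],4))
E
python3 clear.py .549 .037 .028 8.9
python3 -m handwheel '[{"offset":[0.002,0,0.001],"spin":0,"grip":0.5},{"offset":[0.004,0,0.0015],"spin":0,"grip":0.5},{"offset":[0.006,0,0.0015],"spin":0,"grip":0.5},{"offset":[0.006,0,0.0015],"spin":0,"grip":0.5}]'
python3 look.py f wrist
```

```text
0 clear 32.1 off [0. 0.]
6 clear 29.2 off [-0.0002  0.0029]
12 clear 25.9 off [-0.0006  0.0058]
18 clear 22.2 off [-0.0014  0.0087]
24 clear 18.1 off [-0.0024  0.0114]
30 clear 13.7 off [-0.0038  0.014 ]
36 clear 9.5 off [-0.0053  0.0165]
42 clear 6.3 off [-0.0072  0.0187]
48 clear 4.0 off [-0.0093  0.0208]
54 clear 2.2 off [-0.0115  0.0227]
60 clear 1.0 off [-0.014   0.0242]
66 clear 0.2 off [-0.0166  0.0256]
72 clear -0.3 off [-0.0193  0.0266]
time_s: 9.75
eef_pos: [0.5211, 0.0326, 0.3028]
eef_rot: [0.005, -0.077, 0.997, -0.001]
wrist_force: [5.3, -0.3, 7.4]
opening: 0.639
9.75 pos [0.5211 0.0326 0.3028] yaw tool x 188.89 F [ 5.3 -0.3  7.4] T [ 0.19 -1.4   0.07] op 0.639
```

View pics/wrist_f.png

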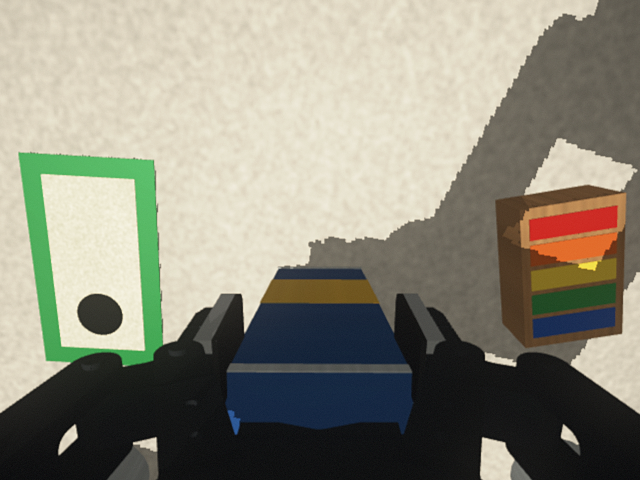

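```bash
python3 -m handwheel '[{"offset":[-0.0001,0.0017,0.0003],"spin":3.5,"grip":0.5},{"offset":[-0.0002,0.0034,0.0003],"spin":7,"grip":0.5},{"offset":[-0.0005,0.0051,0.0003],"spin":10.5,"grip":0.5},{"offset":[-0.0008,0.0068,0.0003],"spin":14,"grip":0.5},{"offset":[-0.0013,0.0084,0.0003],"spin":17.5,"grip":0.5},{"offset":[-0.0019,0.01,0.0003],"spin":21,"grip":0.5},{"offset":[-0.0019,0.01,0.0003],"spin":21,"grip":0.5}]'
python3 look.py g wrist scene
```

```text
time_s: 10.68
eef_pos: [0.5214, 0.0427, 0.3031]
eef_rot: [0.005, 0.106, 0.994, -0.0]
wrist_force: [2.5, -0.1, 12.9]
opening: 0.639
10.68 pos [0.5214 0.0427 0.3031] yaw tool x 167.87 F [ 2.5 -0.1 12.9] T [-0.32 -0.73 -0.1 ] op 0.639
```

View pics/wrist_g.png

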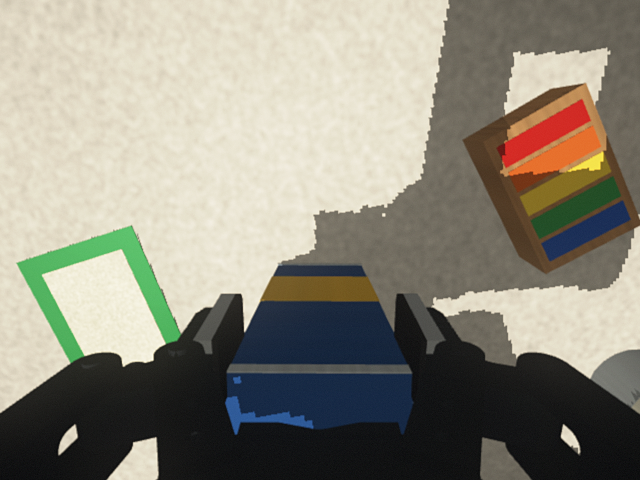

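View pics/scene_g_z.png

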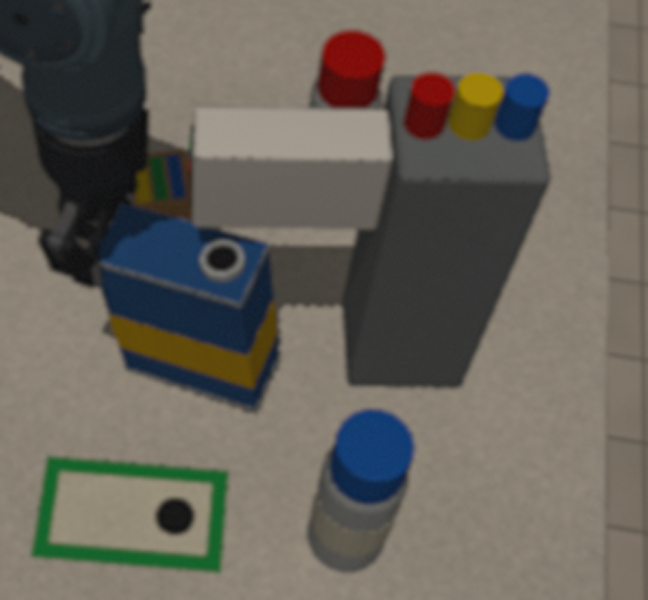

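```bash
python3 tilt.py f 277 269 363 269 230 368 410 368; python3 tilt.py g 277 264.5 363 264.5 230 369 411 369
python3 -m handwheel '[{"offset":[-0.0001,0.0017,0.0],"spin":3.5,"grip":0.5},{"offset":[-0.0002,0.0034,0.0],"spin":7,"grip":0.5},{"offset":[-0.0005,0.0051,0.0],"spin":10.5,"grip":0.5},{"offset":[-0.0008,0.0068,0.0],"spin":14,"grip":0.5},{"offset":[-0.0013,0.0084,0.0],"spin":17.5,"grip":0.5},{"offset":[-0.0019,0.01,0.0],"spin":21,"grip":0.5},{"offset":[-0.0019,0.01,0.0],"spin":21,"grip":0.5}]'
python3 look.py h wrist scene
```

```text
foot [0.5508 0.0376 0.    ] top [0.5242 0.0334 0.164 ] tilt deg 9.297504396962598 dir 8.999319595266863
foot [0.5479 0.0383 0.    ] top [0.5252 0.0428 0.164 ] tilt deg 8.04584894842426 dir -11.243404824111956
time_s: 11.65
eef_pos: [0.5253, 0.0519, 0.3031]
eef_rot: [0.004, 0.285, 0.958, 0.0]
wrist_force: [1.9, -1.0, 14.6]
opening: 0.641
11.65 pos [0.5253 0.0519 0.3031] yaw tool x 146.87 F [ 1.9 -1.  14.6] T [-0.63 -0.4  -0.03] op 0.641
```

View pics/wrist_h.png

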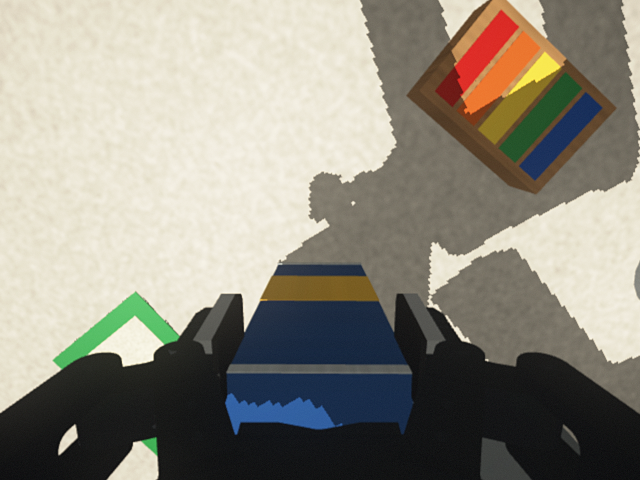

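View pics/scene_h_z.png

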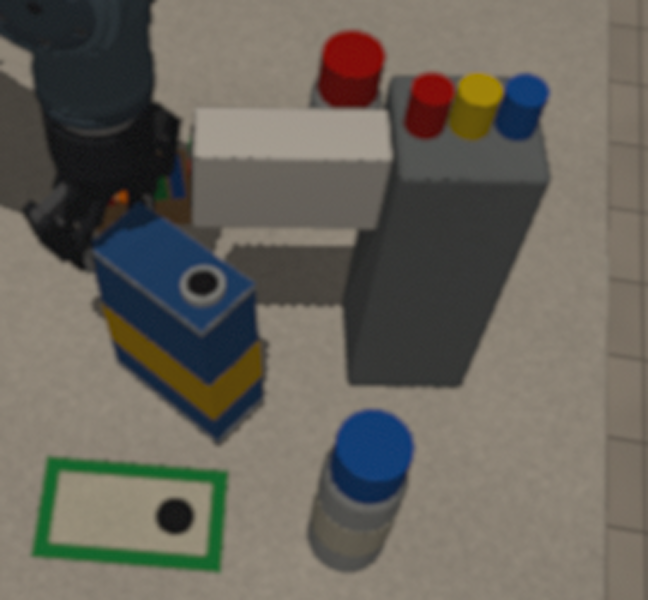

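```bash
python3 tilt.py h 277 264 363 264 230 369 411 369; python3 clear.py .5253 .0519 0 -33|head -6;echo; python3 clear.py .5193 .0499 0 -33|head -6
```

```text
foot [0.5482 0.0395 0.    ] top [0.5288 0.0512 0.164 ] tilt deg 7.856470428399995 dir -31.096724915424
0 clear 6.6 off [0. 0.]
6 clear 6.4 off [-0.  0.]
12 clear 6.9 off [-0.  0.]
18 clear 7.9 off [-0.  0.]
24 clear 9.5 off [-0.  0.]
30 clear 11.8 off [-0.  0.]

0 clear 12.9 off [0. 0.]
6 clear 12.7 off [-0.  0.]
12 clear 13.1 off [-0.  0.]
18 clear 14.2 off [-0.  0.]
24 clear 15.8 off [-0.  0.]
30 clear 18.1 off [-0.  0.]
```

```bash
python3 -m handwheel '[{"offset":[0.001,-0.001,0.0],"spin":3,"grip":0.5},{"offset":[0.002,-0.002,0.0],"spin":6,"grip":0.5},{"offset":[0.003,-0.004,0.0],"spin":9,"grip":0.5},{"offset":[0.004,-0.005,0.0],"spin":12,"grip":0.5},{"offset":[0.004,-0.005,0.0],"spin":15,"grip":0.5},{"offset":[0.004,-0.005,0.0],"spin":15,"grip":0.5}]'
python3 look.py i wrist scene
```

```text
time_s: 12.5
eef_pos: [0.5201, 0.0502, 0.3031]
eef_rot: [0.006, 0.408, 0.913, 0.002]
wrist_force: [6.9, 1.2, 8.2]
opening: 0.639
12.5 pos [0.5201 0.0502 0.3031] yaw tool x 131.87 F [6.9 1.2 8.2] T [ 0.24 -1.98  0.22] op 0.639
```

View pics/wrist_i.png

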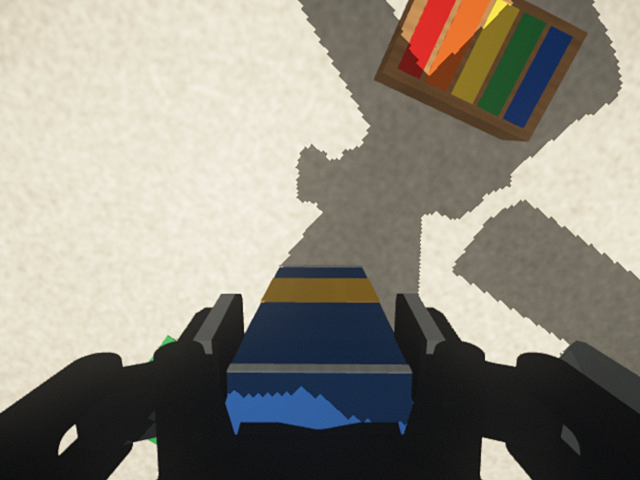

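View pics/scene_i_z.png

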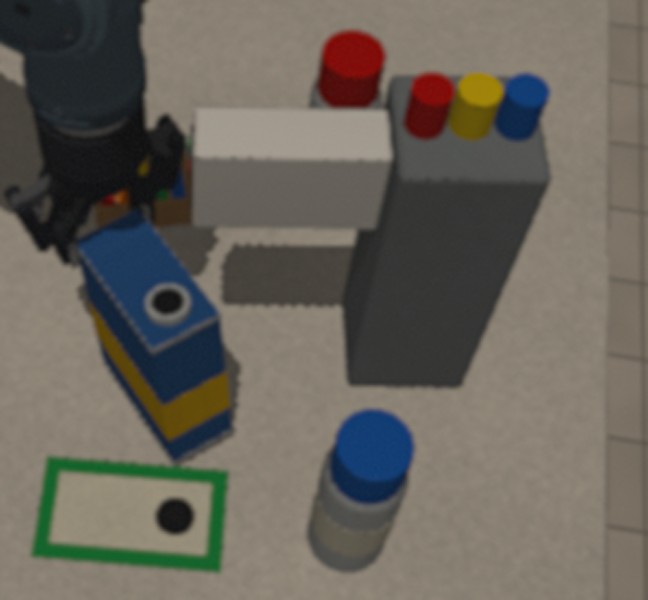

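```bash
python3 tilt.py i 278 266 363 266 230 368 411 368;python3 clear.py .536 .032 0 -48|head -1

```

```text
foot [0.5416 0.0327 0.    ] top [0.5237 0.0495 0.164 ] tilt deg 8.528904740560566 dir -43.13062330172389
0 clear 0.8 off [0. 0.]
```

```bash
python3 clear.py .5247 .0274 0 -48|head -1
python3 -m handwheel '[{"offset":[0.002,-0.004,0.0],"spin":0,"grip":0.5},{"offset":[0.004,-0.008,0.0],"spin":0,"grip":0.5},{"offset":[0.005,-0.0116,0.0],"spin":0,"grip":0.5},{"offset":[0.001,-0.0116,-0.0005],"spin":0,"grip":0.5},{"offset":[-0.004,-0.0116,-0.001],"spin":0,"grip":0.5},{"offset":[-0.009,-0.0116,-0.0015],"spin":0,"grip":0.5},{"offset":[-0.014,-0.0116,-0.002],"spin":0,"grip":0.5},{"offset":[-0.018,-0.0116,-0.002],"spin":0,"grip":0.5},{"offset":[-0.020,-0.0116,-0.002],"spin":0,"grip":0.5},{"offset":[-0.020,-0.0116,-0.002],"spin":0,"grip":0.5}]'
python3 look.py j wrist scene
```

```text
0 clear 12.3 off [0. 0.]
time_s: 13.85
eef_pos: [0.5226, 0.0299, 0.3047]
eef_rot: [0.001, 0.407, 0.913, 0.003]
wrist_force: [-5.0, 13.1, 21.1]
opening: 0.643
13.85 pos [0.5226 0.0299 0.3047] yaw tool x 131.93 F [-5.  13.1 21.1] T [2.43 0.74 0.22] op 0.643
```

View pics/wrist_j.png

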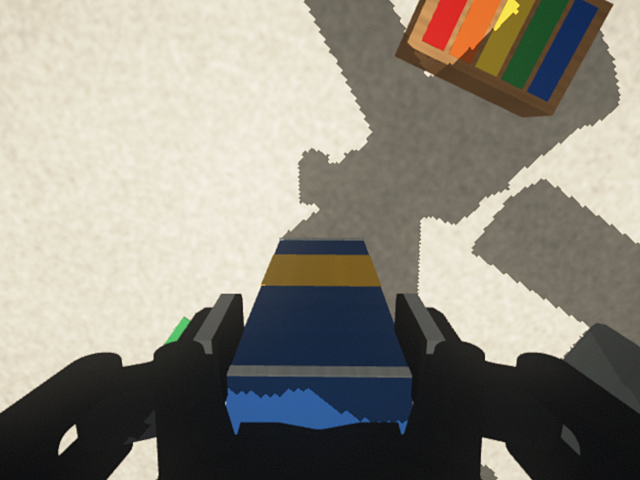

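View pics/scene_j_z.png

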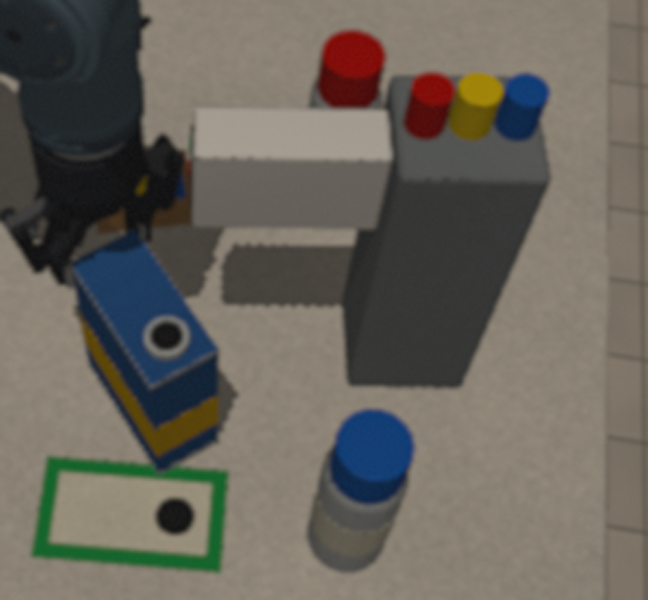

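```bash
python3 -m handwheel '[{"offset":[0,0,-0.001],"spin":0,"grip":0.8},{"offset":[0,0,-0.001],"spin":0,"grip":1},{"offset":[0,0,-0.001],"spin":0,"grip":1},{"offset":[0,0,-0.001],"spin":0,"grip":1},{"offset":[0,0,-0.025],"spin":0,"grip":1},{"offset":[0,0,-0.06],"spin":0,"grip":1},{"offset":[0,0,-0.09],"spin":0,"grip":1},{"offset":[0,0,-0.09],"spin":0,"grip":1}]'
python3 look.py k wrist scene side; python3 -c "
import pickle;print(pickle.load(open('P_k.pkl','rb'))['obs']['q'])"
```

```text
time_s: 14.95
eef_pos: [0.5225, 0.0275, 0.3945]
eef_rot: [0.003, 0.408, 0.913, 0.001]
wrist_force: [-0.0, -0.4, -0.3]
opening: 1.0
14.95 pos [0.5225 0.0275 0.3945] yaw tool x 131.89 F [-0.  -0.4 -0.3] T [0.02 0.02 0.01] op 1.0
[-1.74574523e-01  7.26568300e-02  1.74885420e+00 -5.68657888e-05
  1.31485712e+00 -9.05629379e-01]
```

View pics/wrist_k.png

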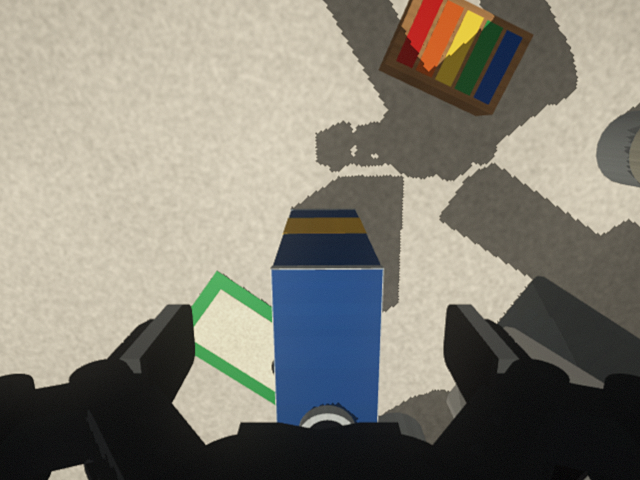

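View pics/scene_k_z.png

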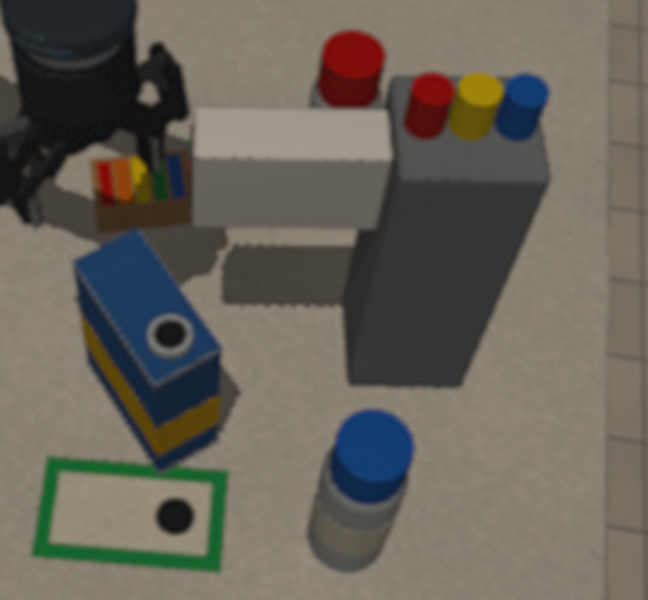

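View pics/side_k.png

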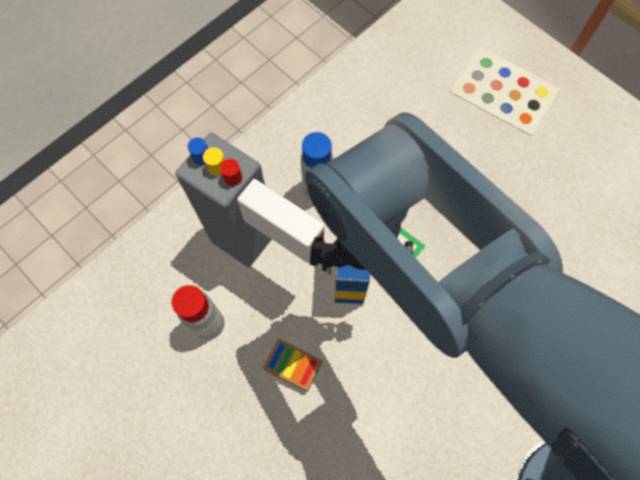

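```bash
cat > fit1.py <<'E'
from h import *
import pickle,sys,json
from scipy.optimize import least_squares
def proj_w(P,X):
    p=P["wrist"];o=P["obs"];K=p["camera_matrix"];T=np.array(p["tool_from_camera"]);R=R_tool(o["eef_rot"])
    q=((np.atleast_2d(X)-o["eef_pos"])@R-T[:3,3])@T[:3,:3]
    return np.c_[K[0][0]*q[:,0]/-q[:,2]+K[0][2],K[1][1]*-q[:,1]/-q[:,2]+K[1][2]]
def run(tag,obs,x0,weights=(1,.5)):
    P=pickle.load(open(f"P_{tag}.pkl","rb"))
    def r(x):
        T=tinpts(*x);out=[]
        for n,i,a in obs:
            if n=="wrist": out.append((proj_w(P,T[i])-a)[0]*weights[1])
            elif n=="scene": out.append((proj(P[n],T[i])-[240+a[0]/2.4,130+a[1]/2.4])[0]*weights[0])
            else: out.append((proj(P[n],T[i])-[200+a[0]/2.4,150+a[1]/2.4])[0]*weights[0])
        return np.concatenate(out)
    s=least_squares(r,x0,loss="soft_l1");x=s.x
    f=np.array([np.cos(x[2]),np.sin(x[2])])
    print("tin",np.round(x[:2],4),"yaw",round(np.degrees(x[2]),2),"plain",np.round(x[:2]-.06*f,4),"spout",np.round(x[:2]+.06*f,4))
    print(np.round(r(x).reshape(-1,2),1).tolist());return x
E
python3 - <<'E'
from fit1 import *
S=[("scene",4,(74,264)),("scene",7,(137,231)),("scene",5,(155,387)),("scene",6,(219,350)),("scene",1,(163,469)),("scene",2,(217,436)),("scene",0,(91,362))]
# wrist: image left = tool -y ; tool y=(.745,.667)=tin +y -> left = tin -y
W=[("wrist",4,(273,269)),("wrist",7,(382.5,269)),("wrist",0,(292,210)),("wrist",3,(355,210))]
run("k",S,[.58,-.02,-.8]);run("k",W,[.58,-.02,-.8]);run("k",S+W,[.58,-.02,-.8])
E
```

```text
tin [ 0.5685 -0.018 ] yaw -47.74 plain [0.5281 0.0264] spout [ 0.6088 -0.0624]
[[-0.4, -1.0], [0.5, -0.8], [0.2, -0.8], [1.7, -0.8], [-1.4, 3.1], [0.3, 3.1], [-1.1, 1.4]]
tin [ 0.5689 -0.0158] yaw -48.2 plain [0.5289 0.0289] spout [ 0.6089 -0.0606]
[[-0.4, 0.4], [0.6, 0.4], [-0.2, -0.7], [0.0, -0.7]]
tin [ 0.5686 -0.0163] yaw -48.36 plain [0.5287 0.0285] spout [ 0.6085 -0.0612]
[[0.1, -2.1], [1.2, -1.6], [0.0, -1.7], [1.8, -1.3], [-1.5, 2.4], [0.3, 2.6], [-0.7, 0.4], [-0.8, 0.5], [0.2, 0.6], [-0.4, -0.7], [-0.2, -0.5]]
```

```bash
python3 -m handwheel '[{"offset":[0,-0.015,0],"spin":0,"grip":1},{"offset":[-0.01,-0.03,0],"spin":0,"grip":1},{"offset":[-0.04,-0.03,0],"spin":0,"grip":1},{"offset":[-0.07,-0.03,0],"spin":0,"grip":1},{"offset":[-0.1,-0.03,0],"spin":0,"grip":1},{"offset":[-0.118,-0.015,0],"spin":0,"grip":1},{"offset":[-0.118,0.0,0],"spin":0,"grip":1},{"offset":[-0.118,0.005,0],"spin":0,"grip":1},{"offset":[-0.118,0.005,0],"spin":0,"grip":1}]'
python3 look.py l wrist scene
```

```text
time_s: 16.23
eef_pos: [0.6038, -0.056, 0.3917]
eef_rot: [-0.0, 0.407, 0.913, -0.0]
wrist_force: [0.8, -1.1, 0.8]
opening: 1.0
16.23 pos [ 0.6038 -0.056   0.3917] yaw tool x 131.97 F [ 0.8 -1.1  0.8] T [0.   0.02 0.03] op 1.0
```

View pics/wrist_l.png

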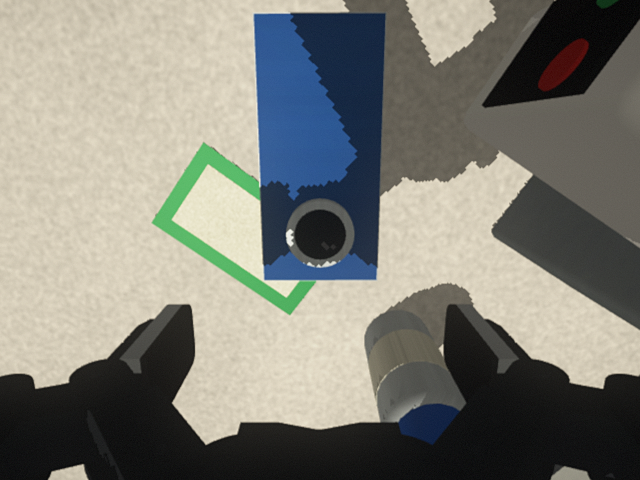

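View pics/scene_l_z.png

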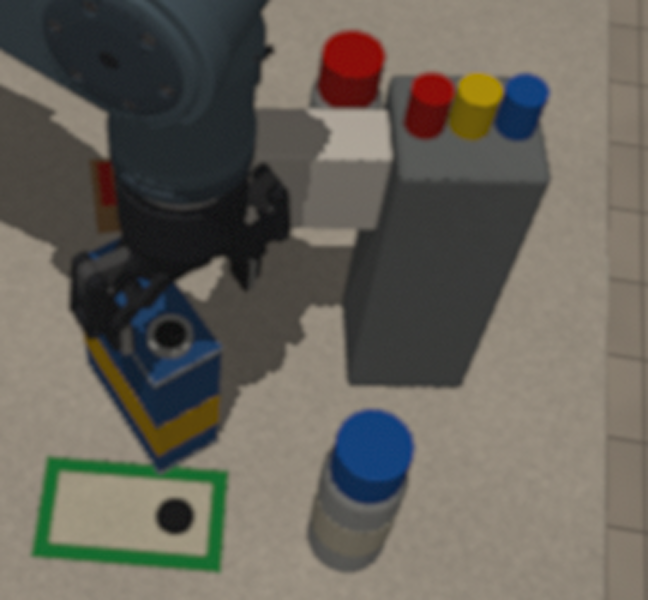

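```bash
python3 - <<'E'
from h import *;import pickle
P=pickle.load(open("P_l.pkl","rb"));o=P["obs"];R=R_tool(o["eef_rot"])
for u in((264,280),(377,280),(254,14),(385,13)):
  a=wz(P,u,.165);print(a,R.T@(a-o["eef_pos"]))
E
```

```text
[ 0.58815802 -0.07896173  0.165     ] [-0.00668839 -0.02687756  0.22671854]
[ 0.63002776 -0.04131596  0.165     ] [-0.00670294  0.02942767  0.22669335]
[0.50801365 0.00993766 0.165     ] [ 0.11300373 -0.02700533  0.22678193]
[0.54905701 0.0473434  0.165     ] [0.11336339 0.028525   0.22675729]
```

```bash
python3 -m handwheel '[{"offset":[0,0.001,0.03],"spin":0,"grip":1},{"offset":[0,0.001,0.06],"spin":0,"grip":1},{"offset":[0,0.001,0.08],"spin":0,"grip":1},{"offset":[0,0.001,0.087],"spin":0,"grip":1},{"offset":[0,0.001,0.087],"spin":0,"grip":0.7},{"offset":[0,0.001,0.087],"spin":0,"grip":0.6},{"offset":[0,0.001,0.087],"spin":0,"grip":0.5},{"offset":[0,0.001,0.087],"spin":0,"grip":0.5}]'
python3 -m handwheel '[{"offset":[-0.002,0,0.001],"spin":0,"grip":0.5},{"offset":[-0.005,0,0.002],"spin":0,"grip":0.5},{"offset":[-0.008,0,0.002],"spin":0,"grip":0.5},{"offset":[-0.011,0,0.0025],"spin":0,"grip":0.5},{"offset":[-0.014,0,0.003],"spin":0,"grip":0.5},{"offset":[-0.017,0,0.003],"spin":0,"grip":0.5},{"offset":[-0.017,0,0.003],"spin":0,"grip":0.5}]'
python3 look.py m wrist scene
```

```text
time_s: 17.32
eef_pos: [0.6056, -0.0565, 0.3064]
eef_rot: [0.002, 0.408, 0.913, 0.0]
wrist_force: [0.9, -1.5, 5.9]
opening: 0.645
time_s: 18.2
eef_pos: [0.6168, -0.0687, 0.3054]
eef_rot: [0.001, 0.407, 0.913, 0.0]
wrist_force: [-7.0, 1.8, 19.2]
opening: 0.646
18.2 pos [ 0.6168 -0.0687  0.3054] yaw tool x 131.91 F [-7.   1.8 19.2] T [0.5  1.68 0.06] op 0.646
```

View pics/wrist_m.png

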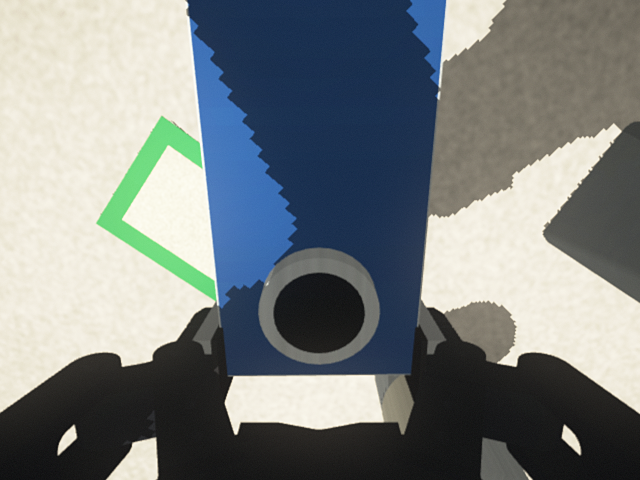

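View pics/scene_m_z.png

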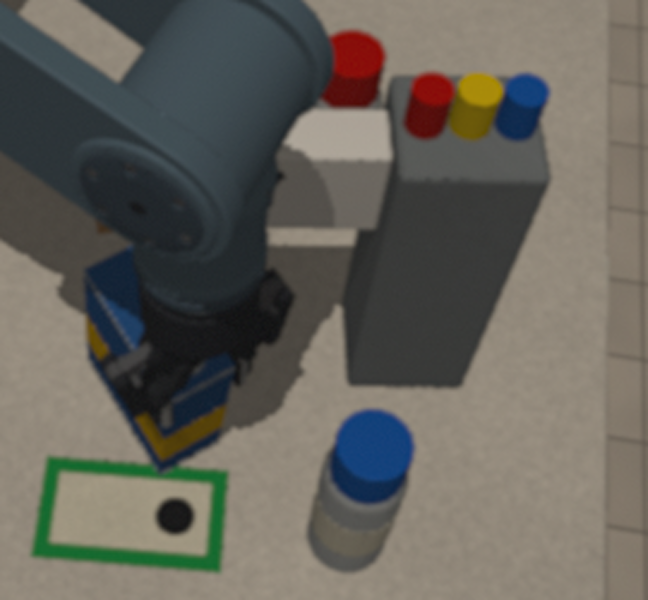

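```bash
python3 -m handwheel '[{"offset":[-0.003,0,0],"spin":0,"grip":0.5},{"offset":[-0.006,0,0.0005],"spin":0,"grip":0.5},{"offset":[-0.009,0,0.001],"spin":0,"grip":0.5},{"offset":[-0.011,0,0.001],"spin":0,"grip":0.5},{"offset":[-0.011,0,0.001],"spin":0,"grip":0.5}]'
python3 -m handwheel '[{"offset":[0,0.0013,0],"spin":-3.5,"grip":0.5},{"offset":[0.0002,0.0026,0],"spin":-7,"grip":0.5},{"offset":[0.0004,0.0038,0],"spin":-10.5,"grip":0.5},{"offset":[0.0006,0.0051,0],"spin":-14,"grip":0.5},{"offset":[0.001,0.0063,0],"spin":-17.5,"grip":0.5},{"offset":[0.0014,0.0075,0],"spin":-21,"grip":0.5},{"offset":[0.0014,0.0075,0],"spin":-21,"grip":0.5}]'
python3 look.py n wrist scene
```

```text
time_s: 18.92
eef_pos: [0.6241, -0.0768, 0.3039]
eef_rot: [0.001, 0.407, 0.913, 0.0]
wrist_force: [-4.3, 1.3, 15.8]
opening: 0.64
time_s: 19.8
eef_pos: [0.6295, -0.0707, 0.3042]
eef_rot: [0.003, 0.234, 0.972, 0.0]
wrist_force: [-1.7, 0.7, 14.2]
opening: 0.649
19.8 pos [ 0.6295 -0.0707  0.3042] yaw tool x 152.95 F [-1.7  0.7 14.2] T [0.44 0.19 0.05] op 0.649
```

View pics/wrist_n.png

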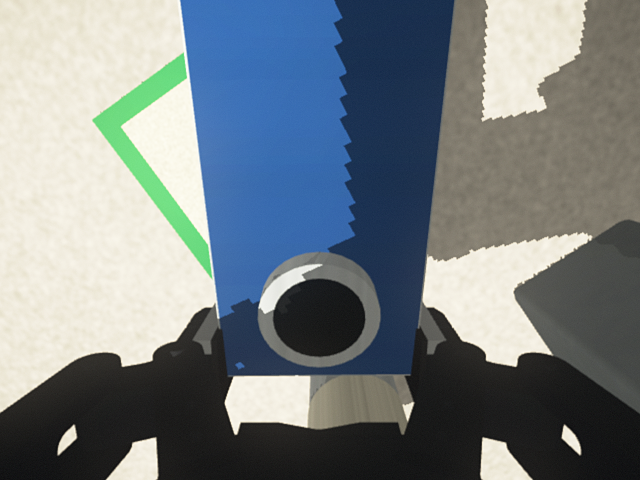

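View pics/scene_n_z.png

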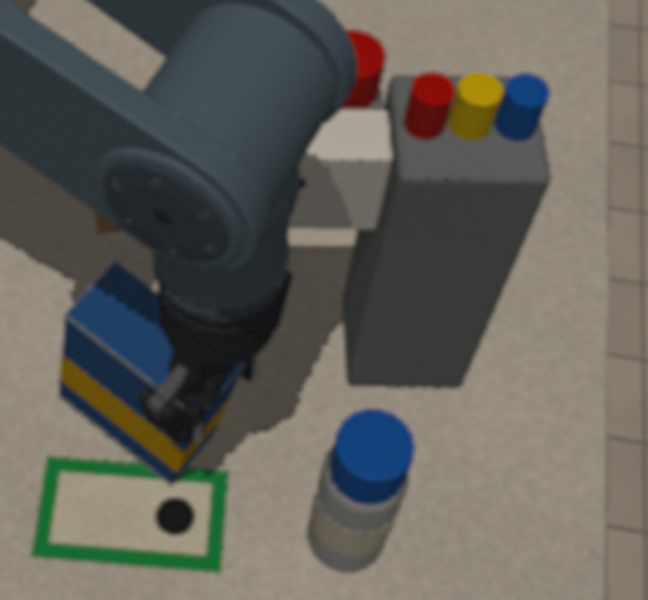

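```bash
python3 -m handwheel '[{"offset":[0,0.0013,0],"spin":-3.5,"grip":0.5},{"offset":[0.0002,0.0026,0],"spin":-7,"grip":0.5},{"offset":[0.0004,0.0038,0],"spin":-10.5,"grip":0.5},{"offset":[0.0006,0.0051,0],"spin":-14,"grip":0.5},{"offset":[0.001,0.0063,0],"spin":-17.5,"grip":0.5},{"offset":[0.0014,0.0075,0],"spin":-21,"grip":0.5},{"offset":[0.0019,0.0087,0],"spin":-24.5,"grip":0.5},{"offset":[0.0025,0.0099,0],"spin":-28,"grip":0.5},{"offset":[0.0025,0.0099,0],"spin":-28,"grip":0.5}]'
python3 look.py o wrist scene
```

```text
time_s: 21.02
eef_pos: [0.632, -0.0609, 0.3043]
eef_rot: [0.003, -0.008, 1.0, -0.0]
wrist_force: [0.2, 0.1, 13.3]
opening: 0.647
21.02 pos [ 0.632  -0.0609  0.3043] yaw tool x 180.94 F [ 0.2  0.1 13.3] T [ 0.34 -0.24  0.04] op 0.647
```

View pics/scene_o_z.png

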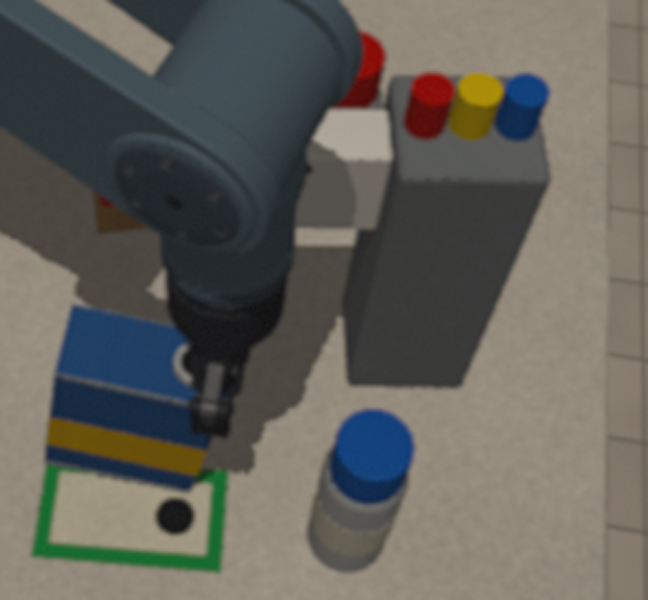

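View pics/wrist_o.png

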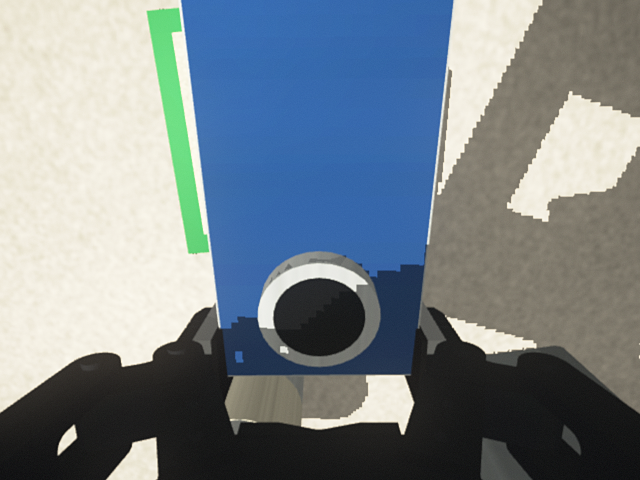

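```bash
python3 - <<'E'
from h import *;import pickle
p=pickle.load(open("P_o.pkl","rb"))["scene"]
f=lambda a:(240+a[0]/2.4,130+a[1]/2.4)
s=onz(p,f((192,488)),0);pl=onz(p,f((48,464)),.017);print(s,pl,np.degrees(np.arctan2(s[1]-pl[1],s[0]-pl[0])), "S",s+[0,.028,0])
t=onz(p,f((56,376)),.18);print(t)
E
```

```text
[ 0.61583199 -0.08616213  0.        ] [ 0.49939674 -0.09426704  0.017     ] 3.98186284123145 S [ 0.61583199 -0.05816213  0.        ]
[ 0.52151329 -0.09466772  0.18      ]
```

```bash
python3 -m handwheel '[{"offset":[0,0.0012,0],"spin":-3.5,"grip":0.5},{"offset":[0.0002,0.0023,0],"spin":-7,"grip":0.5},{"offset":[0.0004,0.0034,0],"spin":-10.5,"grip":0.5},{"offset":[0.0006,0.0046,0],"spin":-14,"grip":0.5},{"offset":[0.001,0.0057,0],"spin":-17.5,"grip":0.5},{"offset":[0.0013,0.0068,0],"spin":-21,"grip":0.5},{"offset":[0.0018,0.0079,0],"spin":-24.5,"grip":0.5},{"offset":[0.0023,0.009,0],"spin":-28,"grip":0.5},{"offset":[0.0026,0.0095,0],"spin":-30,"grip":0.5},{"offset":[0.0026,0.0095,0],"spin":-30,"grip":0.5}]'
python3 look.py p wrist scene side
```

```text
time_s: 22.38
eef_pos: [0.6295, -0.0512, 0.3044]
eef_rot: [0.004, -0.266, 0.964, -0.001]
wrist_force: [1.0, 1.3, 11.9]
opening: 0.645
22.38 pos [ 0.6295 -0.0512  0.3044] yaw tool x 210.91 F [ 1.   1.3 11.9] T [ 0.71 -0.43 -0.11] op 0.645
```

View pics/scene_p_z.png

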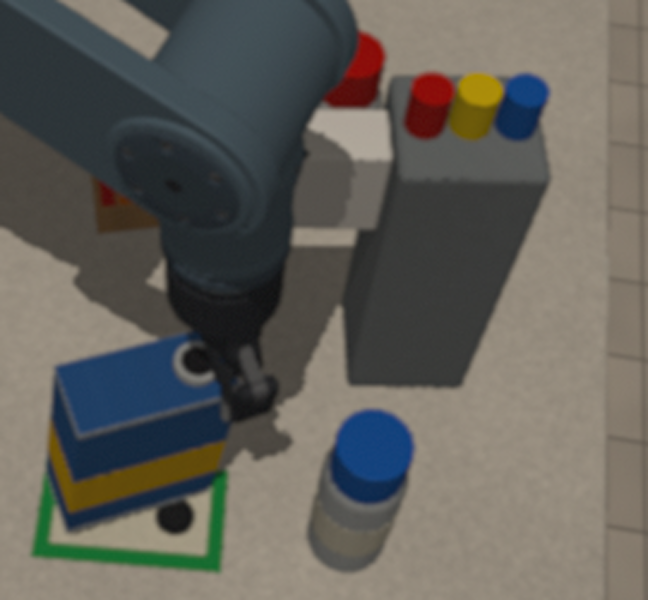

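View pics/wrist_p.png

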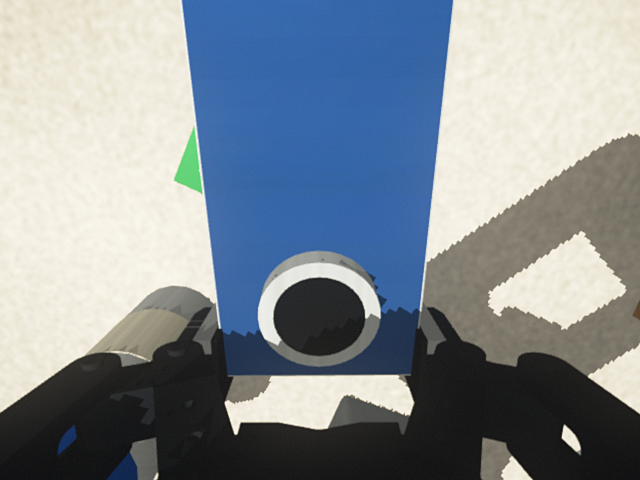

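View pics/side_p.png

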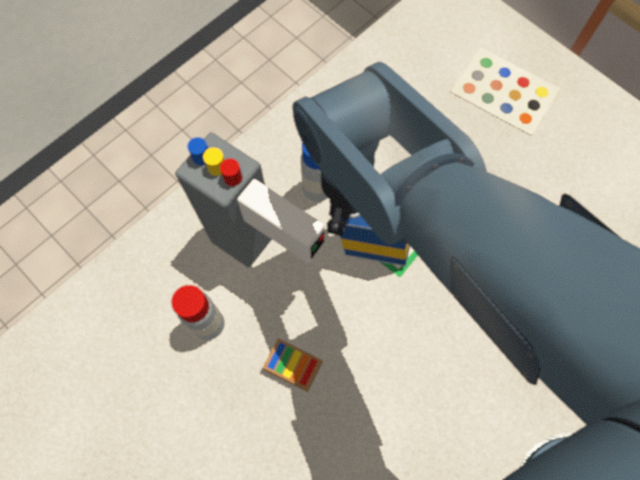

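```bash
cat > fit2.py <<'E'
from h import *
import pickle
from scipy.optimize import least_squares
def tilted(x,y,w,th,end):  # end=+1 pivot at spout foot (plain raised); -1 pivot at plain foot
    T=tinpts(0,0,0);T[:,0]-=end*.06
    c,s=np.cos(th*end),np.sin(th*end)
    # rotate about y so top goes toward end
    X=np.c_[c*T[:,0]+s*T[:,2],T[:,1],-s*T[:,0]+c*T[:,2]]
    cw,sw=np.cos(w),np.sin(w)
    return np.c_[x+cw*X[:,0]-sw*X[:,1],y+sw*X[:,0]+cw*X[:,1],X[:,2]]
def run(tag,obs,x0,end):
    P=pickle.load(open(f"P_{tag}.pkl","rb"))
    r=lambda v:np.concatenate([(proj(P[n],tilted(*v,end)[i])-[(240 if n=="scene" else 200)+a[0]/2.4,(130 if n=="scene" else 150)+a[1]/2.4])[0] for n,i,a in obs])
    s=least_squares(r,x0,loss="soft_l1");v=s.x;T=tilted(*v,end)
    print("pivot",np.round(v[:2],4),"yaw,tilt",np.round(np.degrees(v[2:]),2),"plain",np.round((T[0]+T[3])/2,4),"spout",np.round((T[1]+T[2])/2,4));print(np.round(r(v).reshape(-1,2),1).tolist())
E
python3 - <<'E'
from fit2 import *
run("p",[("scene",0,(68,529)),("scene",4,(76,434)),("scene",7,(55,367)),("scene",3,(50,480)),("scene",1,(214,487)),("scene",5,(228,405))],[.614,-.06,.5,.14],1)
E
```

```text
pivot [ 0.6193 -0.062 ] yaw,tilt [28.89  6.32] plain [ 0.5149 -0.1196  0.0132] spout [ 0.6193 -0.062   0.    ]
[[0.3, 0.6], [-0.5, 1.2], [-0.7, -0.3], [0.3, -5.3], [-0.6, 2.1], [5.8, -3.9]]
```

```bash
python3 -m handwheel '[{"offset":[-0.003,0,0.0005],"spin":0,"grip":0.5},{"offset":[-0.006,0,0.0015],"spin":0,"grip":0.5},{"offset":[-0.006,0,0.0015],"spin":0,"grip":0.5}]'
python3 look.py q wrist scene
```

```text
time_s: 22.9
eef_pos: [0.6342, -0.0486, 0.3037]
eef_rot: [0.002, -0.266, 0.964, -0.001]
wrist_force: [-3.5, -0.2, 19.2]
opening: 0.645
22.9 pos [ 0.6342 -0.0486  0.3037] yaw tool x 210.91 F [-3.5 -0.2 19.2] T [-0.    1.16 -0.05] op 0.645
```

View pics/scene_q_z.png

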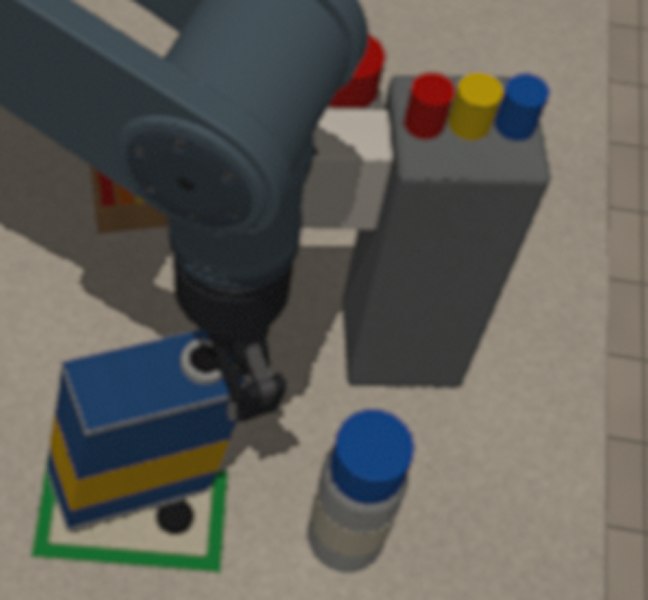

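```bash
python3 - <<'E'
from fit2 import *
run("q",[("scene",0,(70,527)),("scene",4,(85,430)),("scene",7,(63,365)),("scene",1,(214,486))],[.614,-.06,.5,.14],1)
E
python3 -m handwheel '[{"offset":[0.004,0,-0.0005],"spin":0,"grip":0.5},{"offset":[0.008,0,-0.001],"spin":0,"grip":0.5},{"offset":[0.012,0,-0.0018],"spin":0,"grip":0.5},{"offset":[0.016,0,-0.0025],"spin":0,"grip":0.5},{"offset":[0.02,0,-0.003],"spin":0,"grip":0.5},{"offset":[0.023,0,-0.0035],"spin":0,"grip":0.5},{"offset":[0.026,0,-0.004],"spin":0,"grip":0.5},{"offset":[0.026,0,-0.004],"spin":0,"grip":0.5}]'
python3 look.py r wrist scene
```

```text
pivot [ 0.6186 -0.0581] yaw,tilt [30.72  8.17] plain [ 0.5165 -0.1188  0.017 ] spout [ 0.6186 -0.0581  0.    ]
[[0.7, 0.3], [0.2, 0.2], [-0.7, -1.7], [-0.2, 0.5]]
time_s: 24.0
eef_pos: [0.6116, -0.0623, 0.3052]
eef_rot: [0.002, -0.266, 0.964, -0.001]
wrist_force: [3.2, -2.0, 7.1]
opening: 0.643
24.0 pos [ 0.6116 -0.0623  0.3052] yaw tool x 210.88 F [ 3.2 -2.   7.1] T [-0.22 -0.87  0.01] op 0.643
```

View pics/scene_r_z.png

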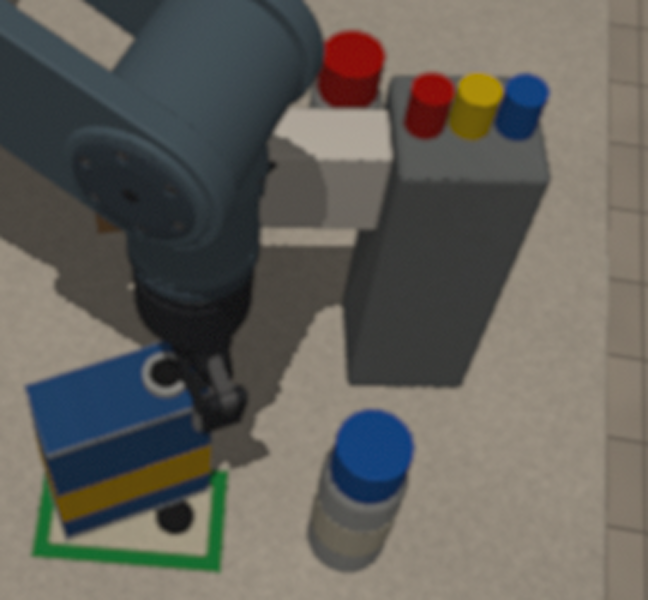

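```bash
python3 -m handwheel '[{"offset":[0,0,0],"spin":0,"grip":0.8},{"offset":[0,0,0],"spin":0,"grip":1},{"offset":[0,0,0],"spin":0,"grip":1},{"offset":[0,0,0],"spin":0,"grip":1},{"offset":[0,0,-0.03],"spin":0,"grip":1},{"offset":[0,0,-0.06],"spin":0,"grip":1},{"offset":[0.03,0,-0.085],"spin":0,"grip":1},{"offset":[0.06,0,-0.085],"spin":0,"grip":1},{"offset":[0.085,0,-0.085],"spin":0,"grip":1},{"offset":[0.105,0,-0.085],"spin":0,"grip":1},{"offset":[0.105,0,-0.085],"spin":0,"grip":1}]'
python3 look.py s wrist scene
```

```text
time_s: 25.48
eef_pos: [0.5199, -0.1162, 0.3884]
eef_rot: [-0.0, -0.266, 0.964, 0.0]
wrist_force: [0.6, 0.5, 0.2]
opening: 0.996
25.48 pos [ 0.5199 -0.1162  0.3884] yaw tool x 210.81 F [0.6 0.5 0.2] T [-0.05  0.04 -0.  ] op 0.996
```

View pics/scene_s_z.png

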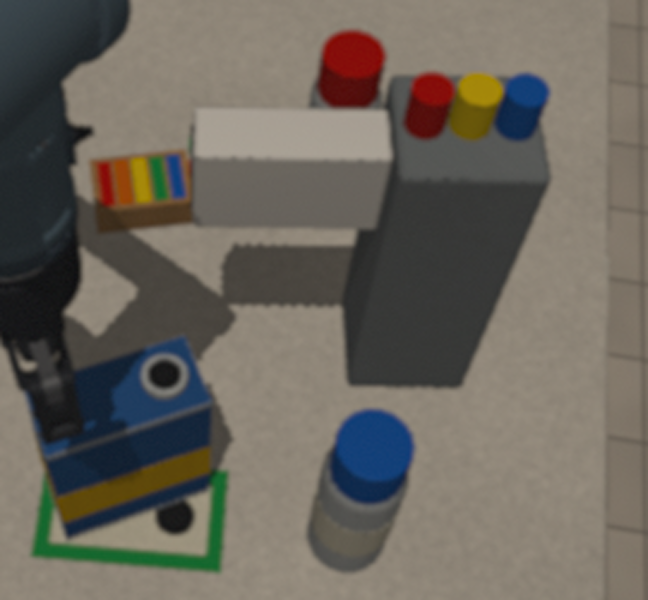

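View pics/wrist_s.png

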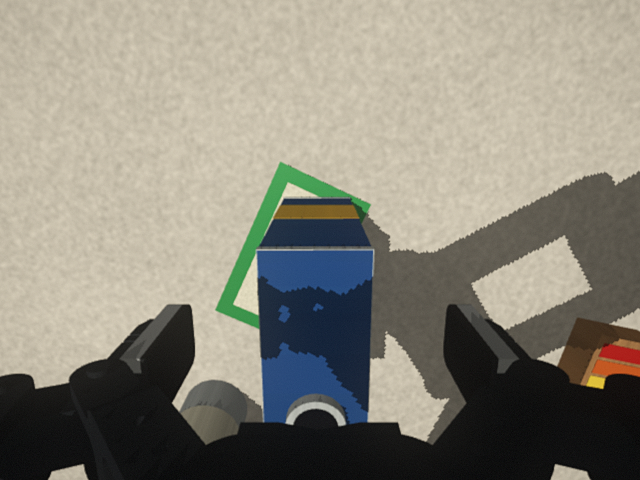

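```bash
python3 - <<'E'
from fit1 import *
W=[("wrist",4,(257.5,249)),("wrist",7,(374.5,249)),("wrist",0,(283,199)),("wrist",3,(353,199))]
S=[("scene",5,(211,402)),("scene",6,(185,339)),("scene",4,(50,458)),("scene",0,(68,537)),("scene",1,(209,489))]
x=run("s",W,[.57,-.09,.5]);run("s",S,[.57,-.09,.5]);x=run("s",S+W,[.57,-.09,.5])
P=pickle.load(open("P_s.pkl","rb"));o=P["obs"];R=R_tool(o["eef_rot"])
for u in((282,163),(371,206),(217,310)): print(wz(P,u,0))
q=tinpts(.572,-.1154,.0926,.15,.086,0)[:4];print("place corners",np.round(q,4)[:,:2].tolist())
f=np.array([np.cos(x[2]),np.sin(x[2])])
print("plain edge in tool", R.T@(np.r_[x[:2]-.06*f,.165]-o["eef_pos"]))
E
```

```text
tin [ 0.564  -0.0913] yaw 30.8 plain [ 0.5124 -0.122 ] spout [ 0.6155 -0.0606]
[[0.1, 0.4], [-0.1, 0.5], [0.9, -1.1], [-1.6, -1.1]]
tin [ 0.5642 -0.0932] yaw 31.22 plain [ 0.5129 -0.1243] spout [ 0.6155 -0.0621]
[[1.0, -0.4], [0.1, -1.6], [-1.2, -0.3], [-0.1, 1.6], [0.1, 0.8]]
tin [ 0.5641 -0.0919] yaw 30.48 plain [ 0.5124 -0.1223] spout [ 0.6158 -0.0614]
[[1.0, -0.6], [0.5, -2.0], [-1.4, -1.4], [-0.3, 0.7], [0.1, 0.6], [-0.1, 0.1], [-0.3, 0.4], [0.8, -1.3], [-1.7, -1.1]]
[ 0.50300144 -0.16236318  0.        ]
[ 0.49547452 -0.07794805  0.        ]
[ 0.65096008 -0.14800271  0.        ]
place corners [[0.5013, -0.1652], [0.6507, -0.1513], [0.6427, -0.0656], [0.4933, -0.0795]]
plain edge in tool [ 0.00954722 -0.00143672  0.22341801]
```

```bash
python3 -m handwheel '[{"offset":[0.0035,-0.0014,0.03],"spin":0,"grip":1},{"offset":[0.0035,-0.0014,0.06],"spin":0,"grip":1},{"offset":[0.0035,-0.0014,0.078],"spin":0,"grip":1},{"offset":[0.0035,-0.0014,0.083],"spin":0,"grip":1},{"offset":[0.0035,-0.0014,0.083],"spin":0,"grip":0.7},{"offset":[0.0035,-0.0014,0.083],"spin":0,"grip":0.6},{"offset":[0.0035,-0.0014,0.083],"spin":0,"grip":0.5},{"offset":[0.0035,-0.0014,0.083],"spin":0,"grip":0.5}]'
python3 -m handwheel '[{"offset":[0.002,0,0.001],"spin":0,"grip":0.5},{"offset":[0.005,0,0.002],"spin":0,"grip":0.5},{"offset":[0.008,0,0.0025],"spin":0,"grip":0.5},{"offset":[0.011,0,0.003],"spin":0,"grip":0.5},{"offset":[0.014,0,0.0033],"spin":0,"grip":0.5},{"offset":[0.017,0,0.0035],"spin":0,"grip":0.5},{"offset":[0.020,0,0.0037],"spin":0,"grip":0.5},{"offset":[0.023,0,0.004],"spin":0,"grip":0.5},{"offset":[0.026,0,0.004],"spin":0,"grip":0.5},{"offset":[0.026,0,0.004],"spin":0,"grip":0.5}]'
python3 look.py t wrist scene
```

```text
time_s: 26.58
eef_pos: [0.5188, -0.119, 0.3068]
eef_rot: [0.001, -0.266, 0.964, -0.001]
wrist_force: [-0.7, -0.7, 6.2]
opening: 0.644
time_s: 27.82
eef_pos: [0.498, -0.1319, 0.3053]
eef_rot: [0.004, -0.266, 0.964, -0.001]
wrist_force: [2.0, 5.3, 18.2]
opening: 0.644
27.82 pos [ 0.498  -0.1319  0.3053] yaw tool x 210.87 F [ 2.   5.3 18.2] T [ 1.53 -0.6   0.01] op 0.644
```

View pics/scene_t_z.png

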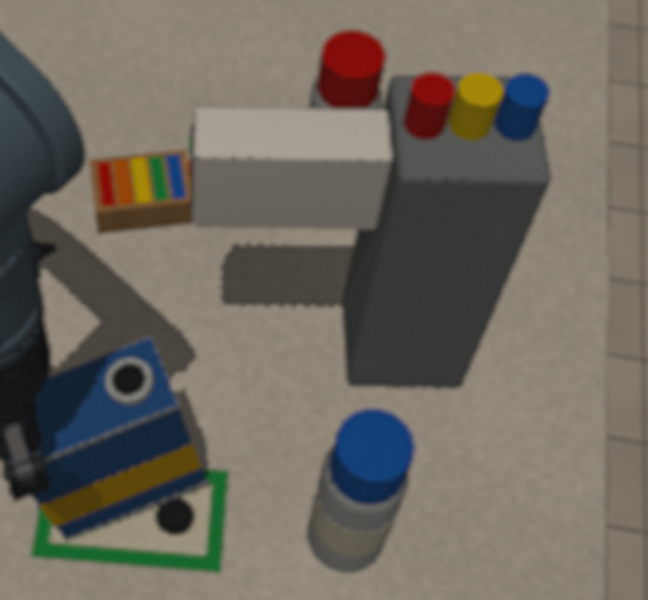

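View pics/wrist_t.png

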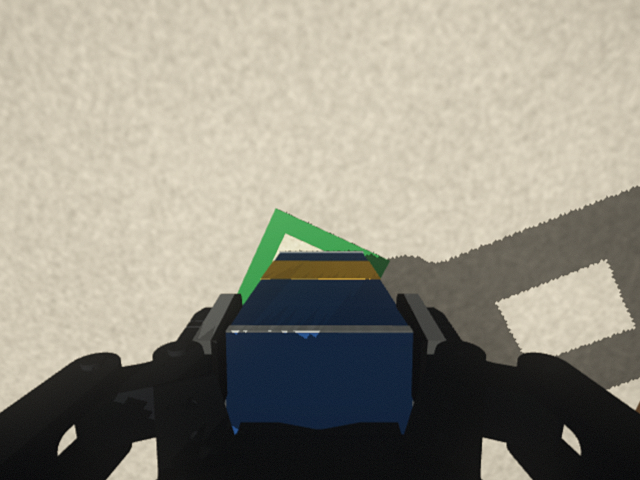

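```bash
python3 tilt.py t 277 253 364 253 226 328 412 328; python3 - <<'E'
from fit2 import *
run("t",[("scene",0,(66,538)),("scene",1,(208,478)),("scene",5,(180,406)),("scene",6,(153,338)),("scene",4,(38,470))],[.5124,-.122,.53,.14],-1)
E
```

```text
foot [ 0.5142 -0.1226  0.    ] top [ 0.4909 -0.1367  0.164 ] tilt deg 9.424190346528968 dir 31.387957539693556
pivot [ 0.5128 -0.1249] yaw,tilt [31.56  7.72] plain [ 0.5128 -0.1249  0.    ] spout [ 0.6141 -0.0627  0.0161]
[[0.6, 1.5], [-0.1, 2.3], [0.6, -1.5], [0.1, -1.2], [-9.4, -0.1]]
```

```bash
python3 -m handwheel '[{"offset":[0,0.0011,0],"spin":3.5,"grip":0.5},{"offset":[-0.0001,0.0023,0],"spin":7,"grip":0.5},{"offset":[-0.0003,0.0034,0],"spin":10.5,"grip":0.5},{"offset":[-0.0005,0.0045,0],"spin":14,"grip":0.5},{"offset":[-0.0009,0.0056,0],"spin":17.5,"grip":0.5},{"offset":[-0.0012,0.0066,0],"spin":21,"grip":0.5},{"offset":[-0.0018,0.008,0],"spin":25.5,"grip":0.5},{"offset":[-0.0018,0.008,0],"spin":25.5,"grip":0.5},{"offset":[-0.0018,0.008,0],"spin":25.5,"grip":0.5}]'
python3 look.py u wrist scene
```

```text
time_s: 29.05
eef_pos: [0.4956, -0.1252, 0.3054]
eef_rot: [0.004, -0.047, 0.999, -0.002]
wrist_force: [1.8, 1.0, 15.4]
opening: 0.643
29.05 pos [ 0.4956 -0.1252  0.3054] yaw tool x 185.38 F [ 1.8  1.  15.4] T [-0.13 -0.42 -0.17] op 0.643
```

View pics/scene_u_z.png

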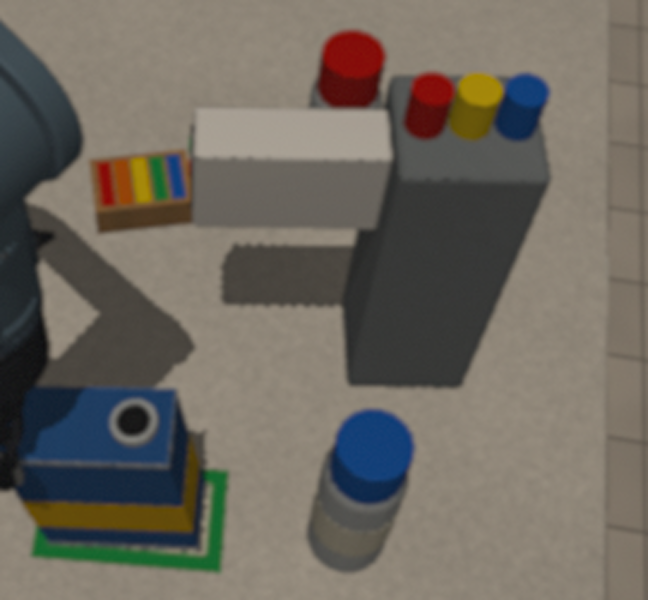

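View pics/wrist_u.png

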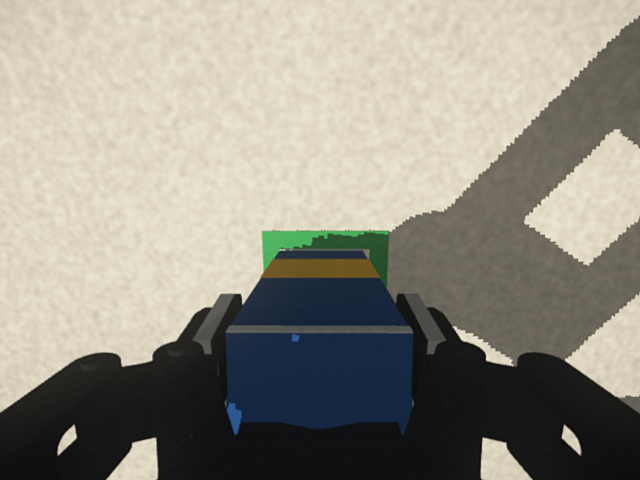

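```bash
python3 tilt.py u 277 251 364 251 226 328 412 328
python3 -m handwheel '[{"offset":[-0.004,0.001,-0.0005],"spin":0,"grip":0.5},{"offset":[-0.008,0.002,-0.001],"spin":0,"grip":0.5},{"offset":[-0.012,0.003,-0.0015],"spin":0,"grip":0.5},{"offset":[-0.016,0.003,-0.002],"spin":0,"grip":0.5},{"offset":[-0.02,0.003,-0.0025],"spin":0,"grip":0.5},{"offset":[-0.023,0.003,-0.003],"spin":0,"grip":0.5},{"offset":[-0.024,0.003,-0.003],"spin":0,"grip":0.5},{"offset":[-0.024,0.003,-0.003],"spin":0,"grip":0.5}]'
python3 look.py v wrist scene
```

```text
foot [ 0.5131 -0.1236  0.    ] top [ 0.4873 -0.1263  0.164 ] tilt deg 9.015495961492478 dir 6.021154771966036
time_s: 30.15
eef_pos: [0.5176, -0.1204, 0.3061]
eef_rot: [0.001, -0.047, 0.999, -0.002]
wrist_force: [-1.6, -4.7, 6.5]
opening: 0.644
30.15 pos [ 0.5176 -0.1204  0.3061] yaw tool x 185.42 F [-1.6 -4.7  6.5] T [-1.48  0.71 -0.02] op 0.644
```

View pics/scene_v_z.png

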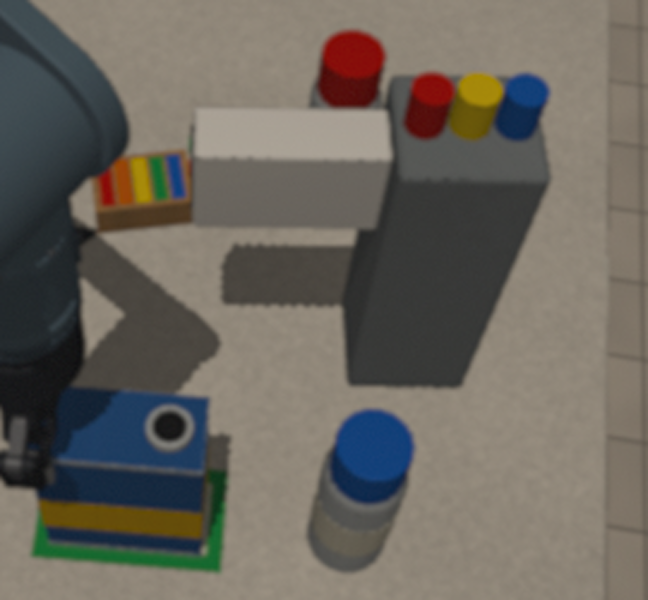

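View pics/wrist_v.png

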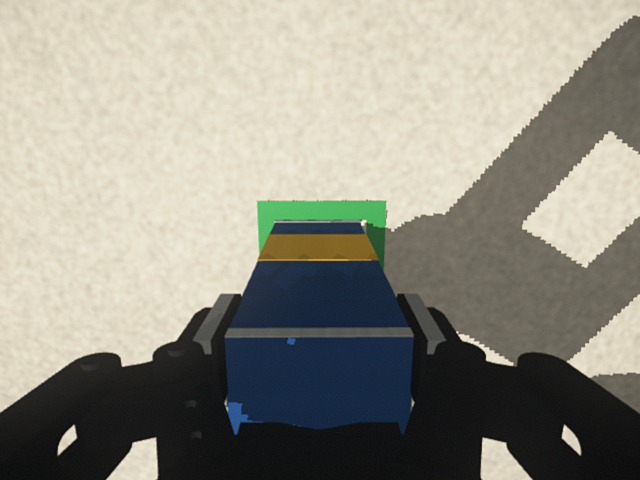

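```bash
python3 -m handwheel '[{"offset":[0,0,0],"spin":0,"grip":0.8},{"offset":[0,0,0],"spin":0,"grip":1},{"offset":[0,0,0],"spin":0,"grip":1},{"offset":[0,0,0],"spin":0,"grip":1},{"offset":[0,0,-0.03],"spin":0,"grip":1},{"offset":[0,0,-0.07],"spin":0,"grip":1},{"offset":[0.02,0,-0.11],"spin":0,"grip":1},{"offset":[0.07,0,-0.12],"spin":0,"grip":1},{"offset":[0.11,0,-0.12],"spin":0,"grip":1},{"offset":[0.11,0,-0.12],"spin":0,"grip":1}]'
python3 look.py w wrist scene side
```

```text
time_s: 31.5
eef_pos: [0.4059, -0.1292, 0.4245]
eef_rot: [0.0, -0.046, 0.999, -0.0]
wrist_force: [1.2, -1.4, 0.0]
opening: 0.998
31.5 pos [ 0.4059 -0.1292  0.4245] yaw tool x 185.31 F [ 1.2 -1.4  0. ] T [ 0.02 -0.01  0.04] op 0.998
```

View pics/scene_w_z.png

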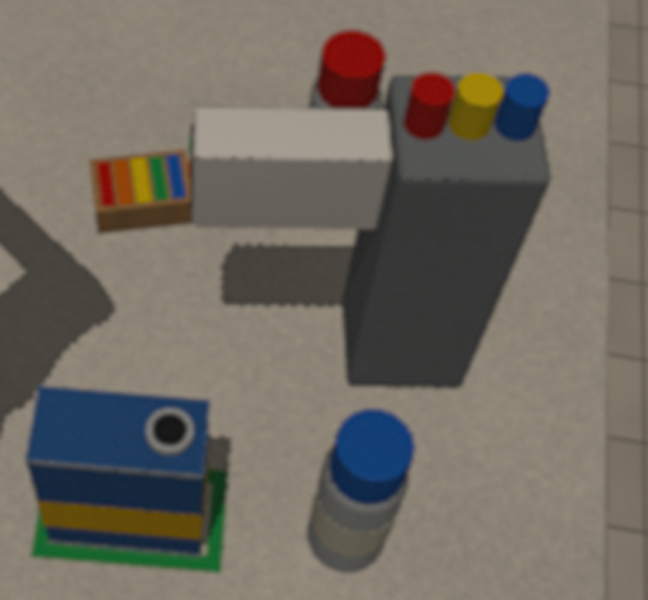

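View pics/wrist_w.png

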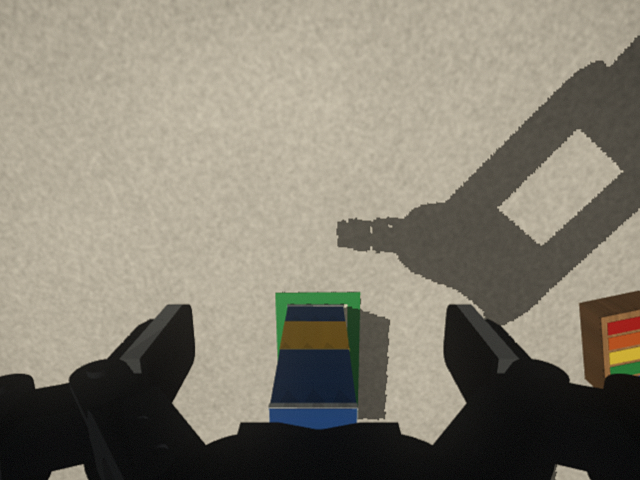

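View pics/side_w.png

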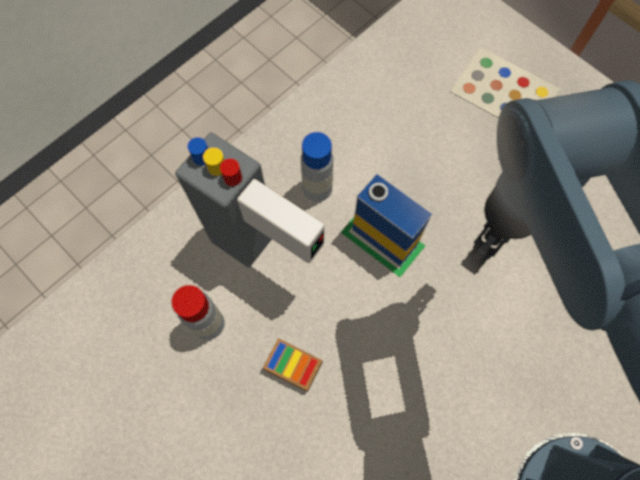

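```bash
python3 - <<'E'
from fit1 import *
S=[("scene",4,(29,463)),("scene",7,(39,387)),("scene",6,(209,402)),("scene",5,(205,475)),("scene",0,(47,541)),("scene",1,(201,552))]
run("w",S,[.57,-.12,.1])
P=pickle.load(open("P_w.pkl","rb"))
W=[("wrist",0,(286,305)),("wrist",3,(346,305)),("wrist",4,(270,407)),("wrist",7,(357,407))]
run("w",W,[.57,-.12,.1]);run("w",W+S,[.57,-.12,.1])
print(wz(P,(276,292),0),wz(P,(361,292),0))
E
```

```text
tin [ 0.571  -0.1194] yaw 6.11 plain [ 0.5114 -0.1258] spout [ 0.6307 -0.113 ]
[[-1.1, -0.8], [-0.2, -0.1], [0.5, -1.1], [-0.3, -0.2], [1.2, 1.4], [0.2, 1.7]]
tin [ 0.571 -0.117] yaw 5.32 plain [ 0.5112 -0.1226] spout [ 0.6307 -0.1115]
[[1.1, -0.8], [-1.4, -0.8], [-0.2, 0.4], [0.3, 0.4]]
tin [ 0.571 -0.118] yaw 5.21 plain [ 0.5112 -0.1235] spout [ 0.6307 -0.1126]
[[0.6, -0.8], [-1.9, -0.8], [-1.0, 0.3], [-0.4, 0.4], [-1.1, -2.1], [0.3, -1.3], [0.8, -1.2], [-0.5, -0.4], [1.2, 0.3], [-0.0, 1.5]]
[ 0.50245021 -0.16355855  0.        ] [ 0.49450834 -0.07809386  0.        ]
```

```bash
python3 -c "
from bench import ctrl
print(ctrl.hand_in())"
```

```text
the job is handed in; nothing more can be done
None
```

The tin stands upright inside the printed outline with the spout at the black dot, and the job was handed in at about 31.5 s of the allowed 72 s. No verdict was reported.

**How it was walked:** the moves here could not lean the gripper, so I kept it vertical. Each time I gripped the tin at the top near the end that was to stay down, pressed lightly, tipped it over that edge and turned it.

| Stage | Tip | Turn | Estimated rise of the raised end |
|---|---|---|---|
| 1. Spout end raised, swung out | about 8–9° | about 57°, the last 15° while dragging the tin towards the robot | 16 mm or more |
| 2. Plain end raised, swung to its end of the place | about 6–8° | about 79° | about 13–17 mm |
| 3. Spout end raised, swung in | about 8–9° | 25° | about 16–19 mm |

- **Stage 1 plain end:** by the wrist camera it had slid about 9 mm at the 42° point, by which time the spout was already well past 50 mm out. Afterwards I dragged the tin further from the machine on purpose, to keep the gripper clear of the head.
- **Final position:** the combined camera fit puts the plain end at (0.511, -0.1235) and the spout end at (0.631, -0.1125). The targets are (0.512, -0.121) and (0.632, -0.110), so both ends are about 3 mm off, at a matching angle of 5.2° against 5.3°.
- **Disagreements:** the scene and wrist cameras differed by 2–3 mm across the tin. In stages 2 and 3 the tip angle could only be read to within about 2°, and one reading at the end of stage 2 was 6.3°. I tipped it a little further there to be sure of the 10 mm.
- **Rest of the scene:** the card box and both spray cans look unmoved in the last pictures. The wrist force readings showed no bump on the machine, though they would not show an arm link touching it. The gripper was open and clear of everything at hand-in.

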